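# Arm the leak tester with a jar and hold its pedal

## Task

Leak-test the sample jar: stand it upright in the cup-shaped sprung plate of the grey tester, push it down with the plate until the plate is fully down and keep it there for about a second to arm the tester, then let go so that the plate comes back up with the jar standing in it. After that, press the paddle of the dark grey pedal switch fully down with the fingers and finish while holding it down; the test only runs while it is held. Leave the label roll, the beaker and the loose bottle cap where they are.

Things in the scene. Friction and masses are not known exactly. Their poses are not given: they have to be found in the camera images.
- jar_center (a point): Centre, half-way up, of the loose sample jar: an upright round clear jar of pale yellow contents with a brown-gold lid, 64 mm in diameter, 94 mm tall, about 0.26 kg (varies); z points up out of the lid. It is rigid and closed. It starts standing on the desk.
- leak_tester: The grey bench tester, fixed to the desk: a flat housing 124 (x) by 134 (y) mm whose top is 40 mm above the desk; a black strip with two small lamps marks its front. The origin is the centre of its underside, z up, front toward -x. A round aluminium plate stands out of its top at the centre.
- plate_top (a point): Centre of the floor of the tester's sprung plate, a round shallow aluminium cup with a black floor, above the centre of the tester; z up. The floor is 78 mm across and 50 mm above the desk when up, the outside is 88 mm across, and the rim stands 4 mm above the floor and is 5 mm thick. The point moves down with the plate.
- plate (a joint): Travel of the sprung plate in m: 0 is up, 0.010 is fully down (hard stop). The spring needs about 7 N to start moving and 13 N to be fully down; the jar's weight alone leaves the plate up. Returns by itself.
- pedal_switch: The dark grey pedal switch, 85 (x) by 106 (y) by 36 mm, which does not slide on the desk. The origin is on the desk, at about the centre of its base, z up. Its ribbed top is a paddle hinged along y at the +x edge, which is pressed at the -x part.
- paddle_press (a point): A point on the top face of the paddle to press, 51 mm from the hinge line (hinge toward +x), in the middle across, 34 mm above the desk when the paddle is up; moves with the paddle. The paddle is 66 by 80 mm and reaches 10 mm beyond this point on the -x side.
- pedal_switch_paddle (a joint): Angle of the paddle in rad: 0 is up, 0.122 is fully down (hard stop), which is about 6 mm down at point paddle_press. There the spring needs about 5 N to start moving and 14 N to be fully down. Springs back by itself.
- label_roll: Bystander: loose roll of labels, 67 mm in diameter, 45 mm tall; origin at the centre of its underside.
- beaker: Bystander: loose clear beaker, 70 mm in diameter, 90 mm tall; origin at the centre of its underside.
- cap_5: Bystander: loose white bottle cap, 31 mm in diameter, 20 mm tall; origin at the centre of its underside.
Mind the look-alikes: they are no part of the job. Of the things shaped like the pedal_switch, the grey one is meant. What is shaped like the part that bears jar_center but green or orange is not meant.

How it is judged (in metres and radians):
On the way, in this order (a step that is already met when the one before it is completed fails the run):
1. The jar stands upright in the plate and presses it fully down for half a second, pushed by the robot (horizontal distance between jar_center and plate_top below 0.011 m and angle between jar_center's own z axis and vertical below 0.1 rad and z of jar_center in the frame of plate_top between 0.042 and 0.052 m and value of joint plate above 0.0088 m and contact force between sample_jar and leak_tester above 6 N), for 0.5 s.
2. The jar is let go and the plate is up again with the jar standing in it, the pedal not yet pressed (horizontal distance between jar_center and plate_top below 0.011 m and angle between jar_center's own z axis and vertical below 0.1 rad and z of jar_center in the frame of plate_top between 0.042 and 0.052 m and contact force between each of the fingers, the arm and sample_jar below 0.05 N and value of joint plate below 0.002 m and value of joint pedal_switch_paddle below 0.03 rad), for 0.2 s.
At the end, for the whole second after the job is handed in: The paddle is held down by the fingers (beyond 0.108 of 0.122 rad, with over 5 N) while the jar stands free, upright (within 0.1 rad) and at rest in the raised plate, within 11 mm of its centre (horizontal distance between jar_center and plate_top below 0.011 m and angle between jar_center's own z axis and vertical below 0.1 rad and z of jar_center in the frame of plate_top between 0.042 and 0.052 m and contact force between each of the fingers, the arm and sample_jar below 0.05 N and value of joint plate below 0.002 m and linear speed of sample_jar below 0.02 m/s and value of joint pedal_switch_paddle above 0.108 rad and contact force between the fingers and pedal_switch above 5 N); the arm keeps its last pose, push and grip.
It fails at once if The label roll is moved more than 3 cm or tipped over (distance of label_roll from where it was at the start of the episode above 0.03 m or angle between label_roll's own z axis and vertical above 0.5 rad).
It fails at once if The beaker is moved more than 3 cm or tipped over (distance of beaker from where it was at the start of the episode above 0.03 m or angle between beaker's own z axis and vertical above 0.5 rad).
It fails at once if The bottle cap is moved more than 3 cm or tipped over (distance of cap_5 from where it was at the start of the episode above 0.03 m or angle between cap_5's own z axis and vertical above 0.5 rad).
It fails at once if The jar is tipped over (angle between jar_center's own z axis and vertical above 0.6 rad).
It also fails if it takes over 64 s, if anything falls off the work surface, if the arm or the gripper's body presses on something with over 40 N, if the wrist force passes 120 N, or if a joint passes its speed limit or range.

## Robot

A 6-joint arm with a two-finger parallel gripper is mounted at the origin on a cart in front of the work surface, level with it; the furniture and walls round the work are solid. World frame = base frame: x ahead of the robot, y to its left, z up, the work surface at z = 0. Lengths are in m, angles in degrees, forces in N, time in s.
With the tool pointing down it reaches from about 0.375 to 0.9 m from the base axis. Payload 3.1 kg.
Tool frame: the origin (TCP) lies on the centre line of the jaws, within the pads' length; the fingertips stand 8 mm ahead of it and the grasp point (between the pads) lies 11 mm behind it; z points along the fingers, y is the direction in which the jaws open and shut (so a half turn about z gives the same grasp; the last joint's range is limited). The gripper opens to 87 mm and grips with 3 to 60 N. Pads are 19 mm wide; open, the fingers measure 117 mm over their backs; the gripper's body (75 mm by 190 mm) begins 51 mm behind the grasp point.
Start: joints at [67.007, 30.224, 82.088, -0, 67.689, -10.227], TCP at [0.138, 0.61, 0.209] pointing down, gripper open.
Joint ranges: [-176.69, 176.69], [-43.24, 126.21], [12.49, 139.97], [-82, 262], [0, 151.66], [-163.58, 163.58]. Speed limits (degrees/s): [159.86, 159.86, 180, 180, 180, 180].

## Interface

Orientations are given as a 3x3 rotation matrix whose columns are the frame's x, y, z axes.
In Python, from rig import * gives the robot as it stands. The module is installed in compiled form; this text tells all that it offers.
- The arm moves only by the tool arm_command, never from a script. Its argument "commands" is a list of rows, each an object with "translation": the shift along the tool's x, y, z scaled (see below), a list of three; "dr": the turn, a rotation vector about the tool's x, y, z scaled (see below), a list of three; "jaw": the closure, from 0 (fully open) to 1 (shut). In form: [{"translation": [x, y, z], "dr": [ax, ay, az], "jaw": jaw}, ...]. A call has 1 to 12 rows; each row shifts and turns the commanded pose from where the row before left it, along the tool's axes as they then stand; what a row does not reach is not made up. The controller multiplies each number of a shift by 25 mm and each number of a turn by 6 degrees. A row lasts 1/12 s, in which the tool goes at most 41.7 mm and 7.16 degrees, less where a joint would pass 70% of its speed; a pose out of reach is approached as far as the arm can. A call with a number of a shift or a turn outside -1 to 1 is refused whole. A call with a gripper value outside its range is refused whole. The fingers move at their own pace and stop on an object; the grip force is fixed at half the most. Time passes only in rows, so rows that do not move let the fingers close. It gives the time, the measured TCP pose, the force and the opening at its end, in the units of the state.
- read_state(): the state, without advancing time (a new reading comes with each control period).
- capture(name): name is "scene" or "top" or "wrist"; returns (picture, depth): 384x512x3 uint8, red, green, blue; 384x512 float32, m along the optical axis (not along the pixel's ray), 0 where there is no reading.
- camera_model(name): a dict with "intrinsics" (3x3 intrinsics, pixels), "pose" (4x4, takes a point from camera to world coordinates); the wrist camera has in their place "mount" (4x4, takes a point from camera to tool coordinates, whose origin is the TCP and whose axes are the flange's). Camera axes: x right, y down, z forward; pixel columns grow to the right and rows downward; lengths in m; the calibration is good to about 2 mm. A picture is of the moment at which its call begins: read the wrist's pose just before it. camera_model takes no time and is no camera call.
- hand_in(): hands the job in, once; it reports no verdict.
The state is a dict: "time_s": time; "joint_positions": joint angles; "qvel": joint speeds; "tau": joint torques, N m; "position": TCP position; "tcp_rot": TCP orientation; "force": force on the tool from outside, world axes, zero at the start; "moment": the same for the moment, N m; "opening": opening from 0.0 (shut) to 1.0 (fully open).
Only numpy, scipy, OpenCV 4.12 (cv2) and the standard library are available. Lean on these libraries where they do the work, as an engineer would, in place of code of your own. Each camera call takes 0.05 s, during which the arm holds its last target.

## Working session

There is one attempt and no reset: what is moved stays moved. The work goes in short steps, Python scripts to look and compute and a tool call to move; the robot and the scene stay as the last step left them, time stands still between calls to the robot, and variables do not carry over. Pictures are saved under pics/ and viewed, and the job is handed in when it is done.

Besides the shell and the picture viewer there is one more tool, called after "Call:" as name(argument=value, ...), one argument or row to a line, values as JSON. arm_command: Moves the arm, as the interface text tells. Its arguments: {"type":"object","properties":{"commands":{"type":"array"}},"required":["commands"]}

```bash
mkdir -p pics; python3 - <<'E'
from rig import *
import cv2,numpy as np
s=read_state(); print({k:np.round(v,3).tolist() for k,v in s.items()})
for n in("scene","top","wrist"):
    p,d=capture(n); cv2.imwrite(f"pics/{n}0.png",p[:,:,::-1]); np.save(f"pics/{n}0.npy",d); np.save(f"pics/{n}0c.npy",p)
    print(n,{k:np.round(v,4).tolist() for k,v in camera_model(n).items()})
E
```

```text
{'time_s': 0.0, 'joint_positions': [67.009, 30.278, 82.155, -0.0, 67.69, -10.227], 'qvel': [0.013, 0.022, -0.037, -0.161, 0.054, -0.049], 'tau': [0.001, -44.004, -17.659, 0.063, 0.058, -0.0], 'position': [0.138, 0.609, 0.208], 'tcp_rot': [[-0.975, 0.221, -0.001], [0.221, 0.975, -0.002], [0.0, -0.002, -1.0]], 'force': [-1.026, -0.241, 0.675], 'moment': [0.007, -0.035, 0.009], 'opening': 0.997}
scene {'intrinsics': [[362.0316, 0.0, 252.0917], [0.0, 362.0316, 190.5664], [0.0, 0.0, 1.0]], 'pose': [[0.2733, -0.5427, 0.7942, -0.1115], [-0.9618, -0.1668, 0.217, -0.2925], [0.0147, -0.8232, -0.5676, 0.5703], [0.0, 0.0, 0.0, 1.0]]}
top {'intrinsics': [[461.9085, 0.0, 261.7624], [0.0, 461.9085, 192.55], [0.0, 0.0, 1.0]], 'pose': [[0.0031, -0.9945, 0.1047, 0.5103], [-0.9999, -0.002, 0.0112, -0.1104], [-0.0109, -0.1048, -0.9944, 1.2113], [0.0, 0.0, 0.0, 1.0]]}
wrist {'intrinsics': [[291.2226, 0.0, 252.43], [0.0, 291.2226, 195.7211], [0.0, 0.0, 1.0]], 'mount': [[-0.0008, -0.9637, -0.267, 0.0727], [1.0, -0.0009, 0.0003, 0.001], [-0.0005, -0.267, 0.9637, -0.1761], [0.0, 0.0, 0.0, 1.0]]}
```

View pics/top0.png

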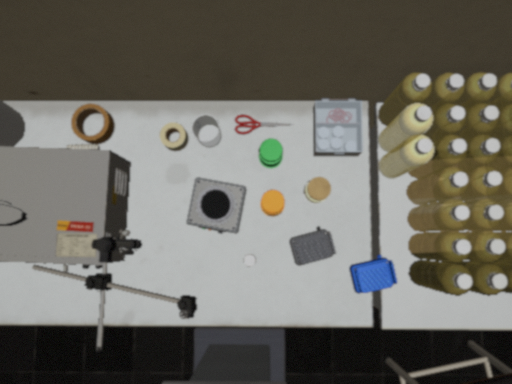

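View pics/scene0.png

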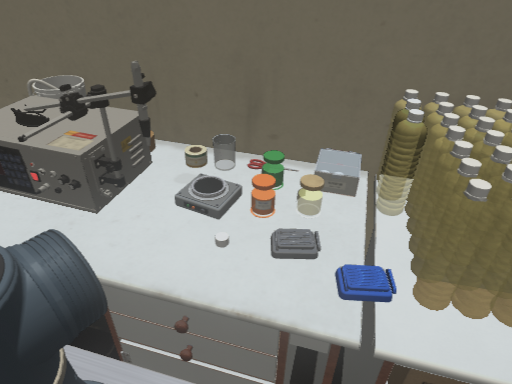

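View pics/wrist0.png

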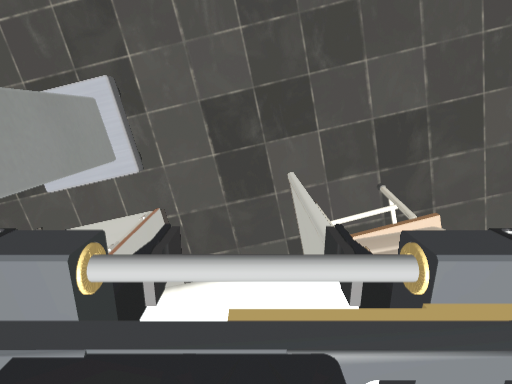

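```bash
cat > h.py <<'E'
import numpy as np,cv2
from rig import *
def cloud(n,d):
    c=camera_model(n);K=c["intrinsics"];K=np.array(K);P=np.array(c["pose"])
    v,u=np.indices(d.shape)
    X=np.stack([(u-K[0,2])/K[0,0]*d,(v-K[1,2])/K[1,1]*d,d],-1)
    return X@P[:3,:3].T+P[:3,3]
def ray(n,u,v,z):
    c=camera_model(n);K=np.array(c["intrinsics"]);P=np.array(c["pose"])
    r=P[:3,:3]@np.array([(u-K[0,2])/K[0,0],(v-K[1,2])/K[1,1],1])
    return P[:3,3]+r*(z-P[2,3])/r[2]
E
python3 - <<'E'
from h import *
p=np.load("pics/top0c.npy");d=np.load("pics/top0.npy");X=cloud("top",d)
q=cv2.resize(p[130:300,170:410],None,fx=3.3,fy=3.3,interpolation=cv2.INTER_CUBIC);cv2.imwrite("pics/topc.png",q[:,:,::-1])
p2=np.load("pics/scene0c.npy")
q=cv2.resize(p2[140:310,160:400],None,fx=3.3,fy=3.3,interpolation=cv2.INTER_CUBIC);cv2.imwrite("pics/scc.png",q[:,:,::-1])
for nm,u,v in [("jar",318,187),("orange",272,202),("green",270,152),("plate",216,204),("testertop",195,185),("pedal",312,246),("cap",250,260),("beaker",207,130),("roll",173,136),("lamp",187,305),("lampmid",140,293),("lampbase",98,282),("lamp2",125,245),("box",90,200),("pole",100,340),("bottle",420,146),("table",250,300),("tray",337,130),("bluepedal",372,275),("cart",240,360)]:
    print(nm,X[v,u].round(3))
E
```

```text
jar [ 0.642 -0.235  0.093]
orange [ 0.605 -0.123  0.095]
green [ 0.728 -0.118  0.093]
plate [0.603 0.018 0.054]
testertop [0.653 0.074 0.038]
pedal [ 0.499 -0.225  0.034]
cap [ 0.462 -0.068  0.019]
beaker [0.805 0.05  0.003]
roll [0.789 0.141 0.001]
lamp [0.397 0.031 0.376]
lampmid [0.414 0.126 0.339]
lampbase [0.433 0.209 0.328]
lamp2 [0.501 0.203 0.188]
box [0.602 0.289 0.176]
pole [0.32  0.211 0.3  ]
bottle [ 0.708 -0.427  0.266]
table [ 0.36  -0.068  0.005]
tray [ 0.79  -0.287  0.065]
bluepedal [ 0.426 -0.376  0.029]
cart [ 0.111 -0.021 -0.398]
```

View pics/topc.png

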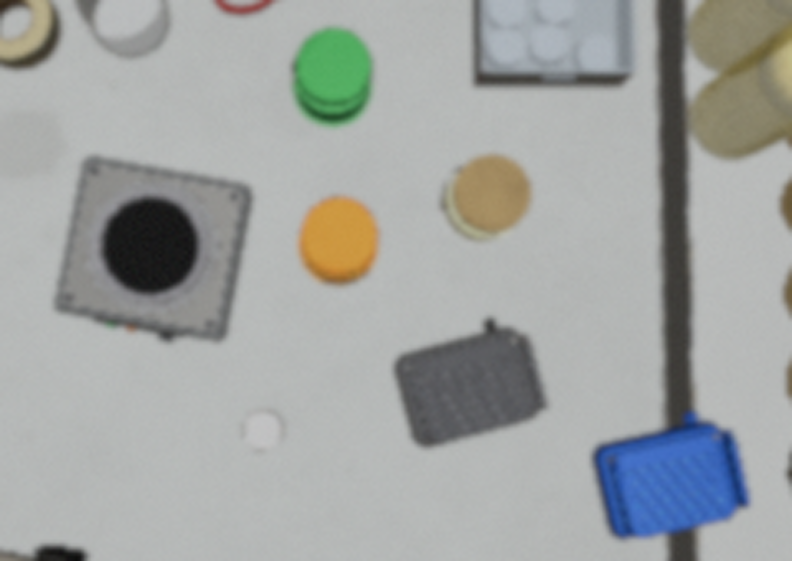

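View pics/scc.png

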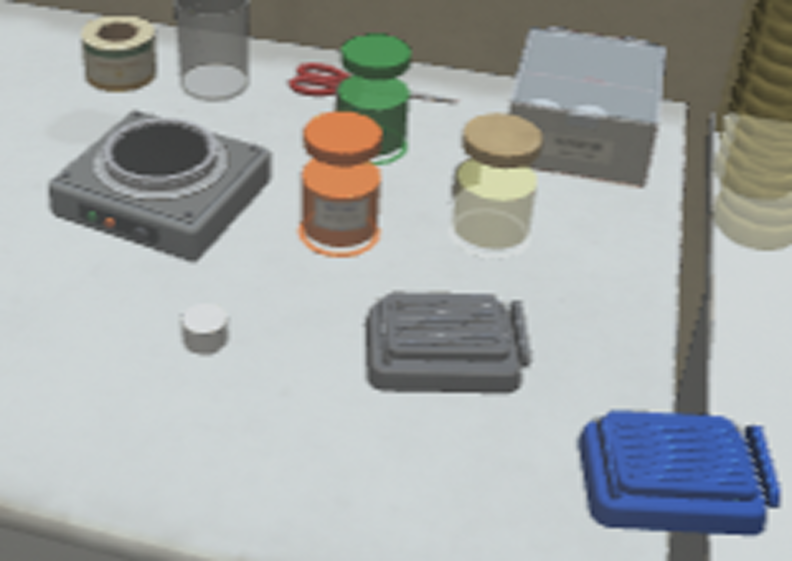

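```bash
python3 - <<'E'
from h import *
for n in("top","scene"):
    d=np.load(f"pics/{n}0.npy");X=cloud(n,d)
    m=(d>0)&(X[...,2]>0.2)&(X[...,0]>0.15)&(X[...,0]<0.9)&(X[...,1]>-0.3)&(X[...,1]<0.8)
    if n=="scene": m[230:,:130]=False
    P=X[m]; print(n,len(P),P.min(0).round(3),P.max(0).round(3))
    for z in np.arange(.2,.7,.05):
        k=P[(P[:,2]>=z)&(P[:,2]<z+.05)]
        if len(k)>3: print(round(z,2),len(k),np.percentile(k,[2,98],axis=0).round(2).tolist())
E
python3 - <<'E'
import cv2
p=cv2.imread("pics/scene0.png")
cv2.imwrite("pics/scl.png",cv2.resize(p[40:240,0:200],None,fx=3,fy=3,interpolation=cv2.INTER_CUBIC))
E
```

```text
top 28975 [ 0.299 -0.3    0.2  ] [0.894 0.496 0.518]
0.2 3043 [[0.56, -0.28, 0.2], [0.89, 0.47, 0.25]]
0.25 3794 [[0.36, -0.28, 0.25], [0.89, 0.44, 0.3]]
0.3 5010 [[0.37, -0.28, 0.3], [0.89, 0.41, 0.35]]
0.35 4684 [[0.39, -0.28, 0.35], [0.89, 0.38, 0.4]]
0.4 4912 [[0.89, -0.29, 0.4], [0.89, 0.36, 0.45]]
0.45 5604 [[0.89, -0.29, 0.45], [0.89, 0.33, 0.5]]
0.5 1928 [[0.89, -0.29, 0.5], [0.89, 0.31, 0.52]]
scene 33051 [ 0.298 -0.3    0.2  ] [0.9   0.8   0.459]
0.2 5594 [[0.51, -0.28, 0.2], [0.9, 0.77, 0.25]]
0.25 6487 [[0.38, -0.28, 0.25], [0.9, 0.77, 0.3]]
0.3 7751 [[0.38, -0.28, 0.3], [0.9, 0.76, 0.35]]
0.35 7503 [[0.38, -0.28, 0.35], [0.9, 0.77, 0.4]]
0.4 5498 [[0.89, -0.29, 0.4], [0.9, 0.7, 0.45]]
0.45 218 [[0.89, -0.3, 0.45], [0.89, -0.12, 0.46]]
```

View pics/scl.png

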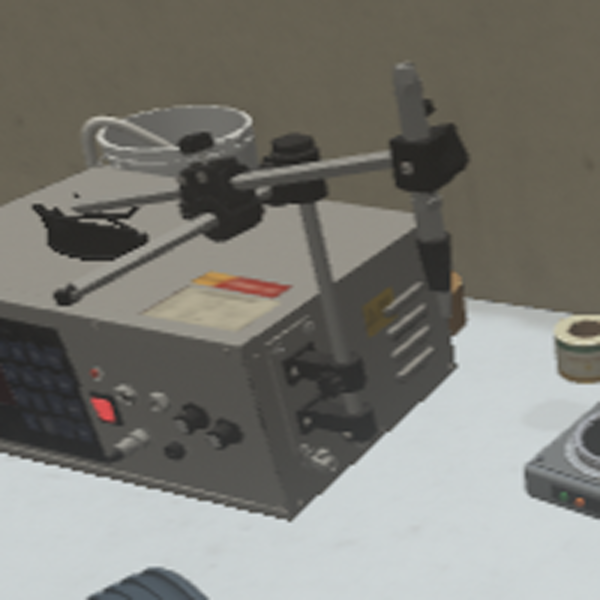

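```bash
python3 - <<'E'
from h import *
for n in("top","scene"):
    d=np.load(f"pics/{n}0.npy");X=cloud(n,d)
    m=(d>0)&(X[...,2]>0.1)&(X[...,0]>0.25)&(X[...,0]<0.55)&(X[...,1]>-0.2)&(X[...,1]<0.2)
    v,u=np.nonzero(m);P=X[m]
    o=np.lexsort((u,v)) 
    print(n,len(P))
    for z in np.arange(.1,.5,.02):
        k=(P[:,2]>=z)&(P[:,2]<z+.02)
        if k.sum(): print(round(z,2),k.sum(),P[k].min(0).round(3),P[k].max(0).round(3),u[k].min(),u[k].max(),v[k].min(),v[k].max())
E
```

```text
top 1077
0.1 12 [0.498 0.196 0.1  ] [0.512 0.199 0.107] 137 139 240 246
0.12 17 [0.482 0.195 0.126] [0.512 0.2   0.139] 133 136 240 253
0.14 26 [0.48  0.195 0.141] [0.512 0.2   0.154] 131 134 240 254
0.28 74 [0.388 0.028 0.28 ] [0.516 0.2   0.3  ] 109 196 238 304
0.3 114 [0.38  0.024 0.3  ] [0.516 0.2   0.32 ] 105 196 238 310
0.32 235 [0.382 0.025 0.32 ] [0.512 0.2   0.34 ] 103 195 240 309
0.34 212 [0.376 0.018 0.34 ] [0.419 0.138 0.36 ] 133 196 290 316
0.36 236 [0.372 0.019 0.36 ] [0.413 0.067 0.38 ] 169 195 295 318
0.38 94 [0.377 0.023 0.38 ] [0.408 0.047 0.399] 177 191 299 317
0.4 57 [0.379 0.026 0.402] [0.393 0.04  0.417] 179 187 310 318
scene 1885
0.1 23 [0.492 0.192 0.1  ] [0.513 0.2   0.106] 118 124 175 181
0.12 37 [0.48  0.192 0.124] [0.513 0.2   0.14 ] 113 122 163 170
0.14 47 [0.478 0.193 0.14 ] [0.513 0.2   0.152] 111 121 158 168
0.16 1 [0.497 0.199 0.165] [0.497 0.199 0.165] 114 114 156 156
0.18 1 [0.5   0.2   0.183] [0.5   0.2   0.183] 113 113 148 148
0.2 4 [0.5   0.199 0.2  ] [0.503 0.2   0.208] 111 112 138 141
0.22 1 [0.502 0.199 0.233] [0.502 0.199 0.233] 109 109 127 127
0.24 1 [0.501 0.2   0.257] [0.501 0.2   0.257] 106 106 117 117
0.26 12 [0.38  0.028 0.274] [0.499 0.199 0.279] 104 150 108 145
0.28 233 [0.378 0.025 0.28 ] [0.513 0.2   0.3  ] 75 150 99 142
0.3 286 [0.374 0.022 0.3  ] [0.516 0.2   0.32 ] 73 150 87 133
0.32 343 [0.376 0.023 0.32 ] [0.511 0.2   0.34 ] 72 149 85 122
0.34 295 [0.373 0.018 0.34 ] [0.419 0.139 0.36 ] 99 155 91 110
0.36 361 [0.37  0.016 0.36 ] [0.409 0.068 0.38 ] 128 156 81 100
0.38 139 [0.375 0.022 0.38 ] [0.407 0.039 0.4  ] 133 151 73 87
0.4 101 [0.377 0.025 0.4  ] [0.391 0.039 0.417] 132 140 61 73
```

Call:
arm_command(
  commands=[
    {"translation":[0,0,-1],"dr":[0,0,0],"jaw":0},
    {"translation":[0,0,-1],"dr":[0,0,0],"jaw":0},
    {"translation":[0,0,-1],"dr":[0,0,0],"jaw":0},
    {"translation":[0,0,-1],"dr":[0,0,0],"jaw":0},
    {"translation":[0,0,-1],"dr":[0,0,0],"jaw":0},
    {"translation":[0,0,-1],"dr":[0,0,0],"jaw":0},
    {"translation":[0,0,-1],"dr":[0,0,0],"jaw":0},
    {"translation":[0,0,-1],"dr":[0,0,0],"jaw":0},
  ],
)

```text
time_s: 0.82
position: [0.1379, 0.6091, 0.4094]
tcp_rot: [[-0.975, 0.221, -0.0], [0.221, 0.975, -0.001], [0.0, -0.001, -1.0]]
force: [0.4, -0.1, 0.7]
opening: 0.996
```

```bash
python3 -c "
from h import *
s=read_state();print(s['joint_positions'],s['position'],s['time_s'])"
```

```text
[ 6.70077712e+01  2.16934976e+01  6.50536825e+01  1.00610312e-03
  9.33044789e+01 -1.02264602e+01] [0.13788119 0.60913823 0.40940239] 0.8167
```

Call:
arm_command(
  commands=[
    {"translation":[0,0,-1],"dr":[0,0,0],"jaw":0},
    {"translation":[0,0,-1],"dr":[0,0,0],"jaw":0},
    {"translation":[0,0,-1],"dr":[0,0,0],"jaw":0},
    {"translation":[0,0,-1],"dr":[0,0,0],"jaw":0},
    {"translation":[0,0,-1],"dr":[0,0,0],"jaw":0},
    {"translation":[0,0,-1],"dr":[0,0,0],"jaw":0},
    {"translation":[0,0,0],"dr":[0,0,0],"jaw":0},
  ],
)

```text
time_s: 1.4
position: [0.1384, 0.6104, 0.5642]
tcp_rot: [[-0.975, 0.221, 0.004], [0.221, 0.975, 0.009], [-0.002, 0.01, -1.0]]
force: [-0.2, 0.1, 1.4]
opening: 1.003
```

```bash
python3 -c "
from h import *
s=read_state();print(s['joint_positions'],s['position'],s['time_s'],s['tcp_rot'])"
```

```text
[ 6.70098093e+01  2.08433397e+01  4.44690401e+01 -4.27564608e-04
  1.14107094e+02 -1.02282474e+01] [0.13841559 0.61043386 0.56420435] 1.4 [[-0.97529204  0.22088399  0.00396353]
 [ 0.22091217  0.97524913  0.00932449]
 [-0.0018058   0.0099697  -0.99994867]]
```

```bash
python3 - <<'E'
import numpy as np
D=[(30.278,82.155,67.69,.1380,.6090,.208),(21.693,65.054,93.304,.13788,.60914,.4094),(20.843,44.469,114.107,.13842,.61043,.5642)]
th=np.radians(67.008)
A=[];b=[]
for j2,j3,j5,x,y,z in D:
    r=x*np.cos(th)+y*np.sin(th);l=-x*np.sin(th)+y*np.cos(th);print(r,l)
    a=np.radians(j2);c=np.radians(j2+j3)
    A+=[[np.sin(a),np.sin(c),1,0],[np.cos(a),np.cos(c),0,1]];b+=[r,z]
print(np.linalg.lstsq(np.array(A),np.array(b),rcond=None))
E
```

```text
0.6145238336277362 0.11083978484041887
0.6146058396320986 0.1110049363322333
0.616004286662075 0.11101171160714612
(array([0.08022842, 0.43301308, 0.17349582, 0.30753303]), array([0.00087775]), np.int32(4), array([2.68160553, 2.15197507, 0.41306713, 0.08585239]))
```

Call:
arm_command(
  commands=[
    {"translation":[-1,-0.4,0],"dr":[0,0,0],"jaw":0},
    {"translation":[-1,-0.4,0],"dr":[0,0,0],"jaw":0},
    {"translation":[-1,-0.4,0],"dr":[0,0,0],"jaw":0},
    {"translation":[-1,-0.4,0],"dr":[0,0,0],"jaw":0},
    {"translation":[-1,-0.4,0],"dr":[0,0,0],"jaw":0},
    {"translation":[-1,-0.4,0],"dr":[0,0,0],"jaw":0},
    {"translation":[-1,-0.4,0],"dr":[0,0,0],"jaw":0},
    {"translation":[-1,-0.4,0],"dr":[0,0,0],"jaw":0},
    {"translation":[-1,-0.4,0],"dr":[0,0,0],"jaw":0},
    {"translation":[-1,-0.4,0],"dr":[0,0,0],"jaw":0},
    {"translation":[-1,-0.4,0],"dr":[0,0,0],"jaw":0},
    {"translation":[-1,-0.4,0],"dr":[0,0,0],"jaw":0},
  ],
)

```text
time_s: 2.4
position: [0.4049, 0.4252, 0.5574]
tcp_rot: [[-0.975, 0.221, -0.002], [0.221, 0.975, -0.001], [0.001, -0.001, -1.0]]
force: [-0.1, -0.6, -0.1]
opening: 1.006
```

Call:
arm_command(
  commands=[
    {"translation":[-0.95,-1,0],"dr":[0,0,0],"jaw":0},
    {"translation":[-0.95,-1,0],"dr":[0,0,0],"jaw":0},
    {"translation":[-0.95,-1,0],"dr":[0,0,0],"jaw":0},
    {"translation":[-0.95,-1,0],"dr":[0,0,0],"jaw":0},
    {"translation":[-0.95,-1,0],"dr":[0,0,0],"jaw":0},
    {"translation":[-0.95,-1,0],"dr":[0,0,0],"jaw":0},
    {"translation":[-0.95,-1,0],"dr":[0,0,0],"jaw":0},
    {"translation":[-0.95,-1,0],"dr":[0,0,0],"jaw":0},
    {"translation":[-0.95,-1,0],"dr":[0,0,0],"jaw":0},
    {"translation":[-0.95,-1,0],"dr":[0,0,0],"jaw":0},
    {"translation":[-0.95,-1,0],"dr":[0,0,0],"jaw":0},
  ],
)

```text
time_s: 3.32
position: [0.5985, 0.0987, 0.5574]
tcp_rot: [[-0.975, 0.221, -0.002], [0.221, 0.975, 0.0], [0.002, -0.0, -1.0]]
force: [0.0, 0.5, -0.3]
opening: 1.0
```

```bash
python3 -c "
from h import *
s=read_state();print(s['joint_positions'],s['position'],s['time_s'])"
```

```text
[-1.18200831e+00  1.90241870e+01  4.81484632e+01  4.36996261e-03
  1.12933040e+02 -7.84103595e+01] [0.59852982 0.09869668 0.55742134] 3.3167
```

Call:
arm_command(
  commands=[
    {"translation":[0.1,-1,0.16],"dr":[0,0,0],"jaw":0},
    {"translation":[0.1,-1,0.16],"dr":[0,0,0],"jaw":0},
    {"translation":[0.1,-1,0.16],"dr":[0,0,0],"jaw":0},
    {"translation":[0.1,-1,0.16],"dr":[0,0,0],"jaw":0},
    {"translation":[0.1,-1,0.16],"dr":[0,0,0],"jaw":0},
    {"translation":[0.1,-1,0.16],"dr":[0,0,0],"jaw":0},
    {"translation":[0.1,-1,0.16],"dr":[0,0,0],"jaw":0},
    {"translation":[0.1,-1,0.16],"dr":[0,0,0],"jaw":0},
    {"translation":[0.1,-1,0.16],"dr":[0,0,0],"jaw":0},
    {"translation":[0.1,-1,0.16],"dr":[0,0,0],"jaw":0},
    {"translation":[0.1,-1,0.16],"dr":[0,0,0],"jaw":0},
    {"translation":[0.1,-1,0.16],"dr":[0,0,0],"jaw":0},
  ],
)

```text
time_s: 4.32
position: [0.5017, -0.1865, 0.5093]
tcp_rot: [[-0.975, 0.221, -0.002], [0.221, 0.975, 0.001], [0.002, 0.001, -1.0]]
force: [0.6, -1.0, 0.8]
opening: 1.002
```

```bash
python3 - <<'E'
from h import *
s=read_state();print(s['joint_positions'],s['position'],s['time_s'],s['qvel'])
p,d=capture("wrist"); cv2.imwrite("pics/w1.png",cv2.resize(p[:,:,::-1],None,fx=1.5,fy=1.5)); np.save("pics/w1.npy",d);np.save("pics/w1c.npy",p)
np.savez("pics/w1s.npz",p=s['position'],R=s['tcp_rot'])
p,d=capture("scene"); cv2.imwrite("pics/s1.png",p[:,:,::-1])
E
```

```text
[-3.23629170e+01  1.14556118e+01  6.53630202e+01  2.48061563e-03
  1.03288527e+02 -1.09598428e+02] [ 0.5016806  -0.18649341  0.50925213] 4.3167 [-32.11420878   0.80878501   5.86882631   0.06169568  -6.71211449
 -31.80731595]
```

View pics/w1.png

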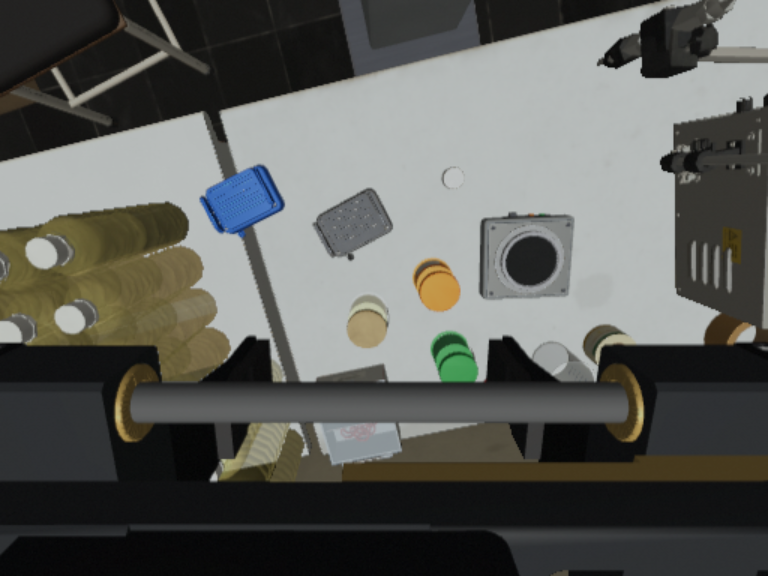

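View pics/s1.png

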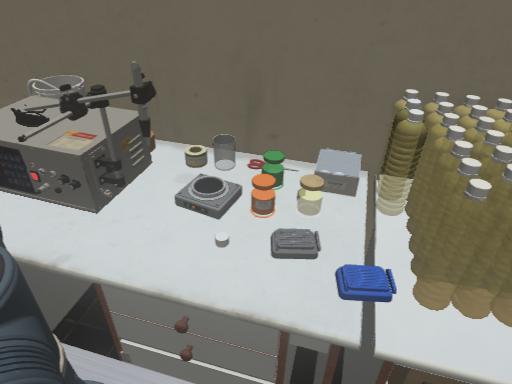

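```bash
cat >> h.py <<'E'
def wray(s,u,v,z):
    c=camera_model("wrist");K=np.array(c["intrinsics"]);M=np.array(c["mount"])
    R=np.array(s["R"]);P=R@M[:3,3]+np.array(s["p"])
    r=R@M[:3,:3]@np.array([(u-K[0,2])/K[0,0],(v-K[1,2])/K[1,1],1])
    return P+r*(z-P[2])/r[2]
def comp(m,seed):
    n,l,st,ce=cv2.connectedComponentsWithStats(m.astype(np.uint8))
    i=l[seed[1],seed[0]]; cs=max(cv2.findContours((l==i).astype(np.uint8),0,1)[0],key=len)
    return st[i],ce[i],cs
E
python3 - <<'E'
from h import *
D=[(67.009,30.278,82.155,67.69,.1380,.6090,.208),(67.008,21.693,65.054,93.304,.13788,.60914,.4094),(67.01,20.843,44.469,114.107,.13842,.61043,.5642),(-1.182,19.024,48.148,112.93,.59853,.0987,.55742),(-32.36,11.456,65.363,103.29,.50168,-.18649,.50925)]
A=[];b=[]
for j1,j2,j3,j5,x,y,z in D:
    th=np.radians(j1)
    r=x*np.cos(th)+y*np.sin(th);l=-x*np.sin(th)+y*np.cos(th);print(r,l)
    a=np.radians(j2);c=np.radians(j2+j3);t=np.radians(j2+j3+j5)
    A+=[[np.sin(a),np.sin(c),0*np.cos(c),1,0],[np.cos(a),np.cos(c),-0*np.sin(c),0,1]];b+=[r,z]
    
A=np.array(A);A=A[:,[0,1,3,4]]
print(np.linalg.lstsq(A,np.array(b),rcond=None),)
s=np.load("pics/w1s.npz")
for nm,img in(("top","pics/top0c.npy"),("w","pics/w1c.npy")):
    p=np.load(img);hsv=cv2.cvtColor(p,cv2.COLOR_RGB2HSV);
    f=(lambda u,v,z:ray("top",u,v,z)) if nm=="top" else (lambda u,v,z:wray(s,u,v,z))
    seeds=dict(jar=(318,187),plate=(216,204),pedal=(312,246)) if nm=="top" else dict(jar=(244,219),plate=(352,172),pedal=(235,148))
    for k,sd in seeds.items():
        print(nm,k,p[sd[1],sd[0]],hsv[sd[1],sd[0]])
    m=(hsv[...,1]>85)&(hsv[...,0]<24)&(hsv[...,0]>8)
    st,ce,cs=comp(m,seeds["jar"]);e=cv2.minEnclosingCircle(cs);print("jar",st,ce,e,f(*ce,.094).round(4),f(*e[0],.094).round(4))
    m=(p.max(2)<50)
    st,ce,cs=comp(m,seeds["plate"]);e=cv2.fitEllipse(cs);print("plate",st,ce,e,f(*ce,.050).round(4),f(*e[0],.05).round(4))
E
```

```text
0.6145257680533265 0.11082905935930867
0.6146058396320986 0.1110049363322333
0.6160081613265346 0.11099020893350095
0.5963666248100183 0.11102567141299705
0.5235863854452179 0.11098936650153393
(array([0.36300918, 0.41076498, 0.0773516 , 0.05362211]), array([0.0032404]), np.int32(4), array([3.49891463, 2.73935424, 0.47633315, 0.16322218]))
top jar [163 140  98] [ 19 102 163]
top plate [25 25 25] [ 0  0 25]
top pedal [91 90 93] [130   8  93]
jar [308 178  22  22 366] [318.4726776  188.32240437] ((318.4137878417969, 188.27586364746094), 10.828185081481934) [ 0.6386 -0.2357  0.094 ] [ 0.6387 -0.2356  0.094 ]
plate [202 191  27  27 589] [215.0950764  204.03395586] ((215.09580993652344, 204.03262329101562), (26.317256927490234, 26.65755844116211), 34.63001251220703) [0.6032 0.0203 0.05  ] [0.6032 0.0203 0.05  ]
w jar [169 154 115] [ 22  81 169]
w plate [32 33 32] [60  8 33]
w pedal [104 107 111] [107  16 111]
jar [     0      0    512    384 185744] [254.7685901  188.28679796] ((255.5, 191.5), 319.30010986328125) [ 0.5755 -0.1967  0.094 ] [ 0.5826 -0.1967  0.094 ]
plate [337 158  34  32 836] [353.8145933  173.51076555] ((353.80560302734375, 173.51185607910156), (30.1724910736084, 33.394615173339844), 56.418087005615234) [0.6021 0.0229 0.05  ] [0.6021 0.0228 0.05  ]
```

```bash
python3 - <<'E'
from h import *
D=[(67.009,30.278,82.155,67.69,.1380,.6090,.208),(67.008,21.693,65.054,93.304,.13788,.60914,.4094),(67.01,20.843,44.469,114.107,.13842,.61043,.5642),(-1.182,19.024,48.148,112.93,.59853,.0987,.55742),(-32.36,11.456,65.363,103.29,.50168,-.18649,.50925)]
A=[];b=[]
for j1,j2,j3,j5,x,y,z in D:
    th=np.radians(j1)
    r=x*np.cos(th)+y*np.sin(th)
    a=np.radians(j2);c=np.radians(j2+j3)
    A+=[[np.sin(a),np.sin(c),np.cos(c),1,0],[np.cos(a),np.cos(c),-np.sin(c),0,1]];b+=[r,z]
A=np.array(A);b=np.array(b)
x,res,_,sv=np.linalg.lstsq(A,b,rcond=None);print(x,res,sv,(A@x-b).round(4))
s=np.load("pics/w1s.npz")
p=np.load("pics/w1c.npy");hsv=cv2.cvtColor(p,cv2.COLOR_RGB2HSV)
m=(hsv[...,1]>60)&(hsv[...,0]<26)&(p.max(2)>80);m[:,:225]=0;m[:,268:]=0;m[:,:]&=True
st,ce,cs=comp(m,(244,219));print(st,ce,wray(s,*ce,.094))
q=cv2.resize(p[100:250,190:400],None,fx=3.8,fy=3.8,interpolation=cv2.INTER_CUBIC);cv2.imwrite("pics/w1z.png",q[:,:,::-1])
E
```

```text
[ 0.5981572   0.39001279  0.11875308 -0.00236567 -0.04999407] [5.99254048e-06] [3.83956943 3.12721774 0.49100837 0.46958406 0.12890836] [-0.0001 -0.      0.0003 -0.     -0.0016 -0.0002  0.0018 -0.0001 -0.0003
  0.0003]
[232 207  26  25 520] [244.13846154 218.73846154] [ 0.63630174 -0.23384908  0.094     ]
```

View pics/w1z.png

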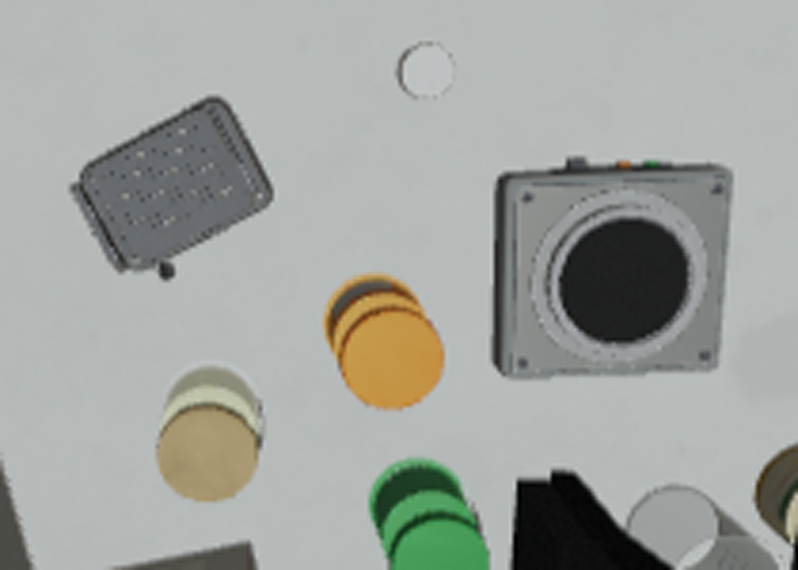

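```bash
python3 - <<'E'
from h import *
d=np.load("pics/scene0.npy");X=cloud("scene",d)
th=np.radians(67.009)
for v in range(240,384,15):
  for u in range(2,110,12):
    P=X[v,u]
    if d[v,u]>0 and P[2]>.02:
        r=P[0]*np.cos(th)+P[1]*np.sin(th);l=-P[0]*np.sin(th)+P[1]*np.cos(th);print(u,v,P.round(3),"r",r.round(3),"l",l.round(3))
from scipy.optimize import fsolve
h=.2
def fk(j2,j3):
    a,c=np.radians(j2),np.radians(j2+j3)
    return .598*np.sin(a)+.39*np.sin(c)+.119*np.cos(c)-.002,.598*np.cos(a)+.39*np.cos(c)-.119*np.sin(c)-.05
for z in (.09,.11,.2,.3):
    j=fsolve(lambda q:np.array(fk(*q))-[.593,z],[30,85]);a,c=np.radians(j[0]),np.radians(j.sum())
    e=np.array([.598*np.sin(a),.598*np.cos(a)]);o=e+.119*np.array([np.cos(c),-np.sin(c)]);w=o+.39*np.array([np.sin(c),np.cos(c)])
    print(z,j,"rel h: elbow",e,"off",o,"wrist",w)
E
```

```text
38 240 [ 0.084 -0.025  0.329] r 0.01 l -0.087
50 240 [ 0.089 -0.034  0.327] r 0.003 l -0.095
62 240 [ 0.092 -0.045  0.327] r -0.006 l -0.103
2 255 [ 0.048 -0.025  0.343] r -0.004 l -0.054
14 255 [ 0.058 -0.024  0.333] r 0.001 l -0.063
26 255 [ 0.063 -0.031  0.331] r -0.004 l -0.07
38 255 [ 0.069 -0.038  0.327] r -0.008 l -0.078
50 255 [ 0.072 -0.049  0.327] r -0.017 l -0.085
62 255 [ 0.077 -0.057  0.325] r -0.022 l -0.093
74 255 [ 0.082 -0.066  0.323] r -0.029 l -0.101
2 270 [ 0.033 -0.041  0.344] r -0.024 l -0.047
14 270 [ 0.038 -0.047  0.341] r -0.028 l -0.053
26 270 [ 0.05  -0.043  0.328] r -0.02 l -0.063
38 270 [ 0.054 -0.051  0.326] r -0.025 l -0.07
50 270 [ 0.061 -0.056  0.321] r -0.028 l -0.078
62 270 [ 0.066 -0.064  0.318] r -0.033 l -0.085
74 270 [ 0.071 -0.072  0.315] r -0.038 l -0.094
86 270 [ 0.078 -0.078  0.31 ] r -0.041 l -0.102
2 285 [ 0.021 -0.053  0.343] r -0.04 l -0.04
14 285 [ 0.029 -0.053  0.335] r -0.037 l -0.047
26 285 [ 0.039 -0.05   0.322] r -0.031 l -0.056
38 285 [ 0.044 -0.057  0.319] r -0.035 l -0.063
50 285 [ 0.05  -0.063  0.315] r -0.039 l -0.071
62 285 [
[... 2043 characters left out ...]
6 375 [-0.002 -0.06   0.255] r -0.056 l -0.022
38 375 [ 0.006 -0.061  0.241] r -0.054 l -0.029
50 375 [ 0.016 -0.059  0.222] r -0.048 l -0.038
62 375 [ 0.025 -0.059  0.206] r -0.045 l -0.047
74 375 [ 0.045 -0.045  0.164] r -0.024 l -0.059
0.09 [37.36669643 90.97495042] rel h: elbow [0.36293456 0.47527098] off [0.28911299 0.38193623] wrist [0.595 0.14 ]
0.11 [35.73787831 90.23550276] rel h: elbow [0.34927862 0.48539515] off [0.27937691 0.38908964] wrist [0.595 0.16 ]
0.2 [29.1630822  85.74693217] rel h: elbow [0.29140367 0.52219527] off [0.24128154 0.41426579] wrist [0.595 0.25 ]
0.3 [23.527005   78.60226355] rel h: elbow [0.23871039 0.54828947] off [0.21370635 0.43194603] wrist [0.595 0.35 ]
```

```bash
python3 - <<'E'
from h import *
for n in("top","scene"):
    d=np.load(f"pics/{n}0.npy");X=cloud(n,d)
    for x0 in np.arange(.4,.9,.05):
        m=(d>0)&(X[...,2]>0.07)&(X[...,0]>x0)&(X[...,0]<x0+.05)&(X[...,1]>-.7)&(X[...,1]<-.28)
        if m.sum():
            P=X[m];i=P[:,1].argmax();print(n,round(x0,2),P[i].round(3),P[:,2].max().round(3), [P[P[:,2]>zz][:,1].max().round(3) if (P[:,2]>zz).any() else None for zz in(.1,.15,.2,.25)])
s=read_state();print(s['position'],s['tcp_rot'])
R=np.array(s['tcp_rot']);print(R.T@(np.array([.638,-.235,.16])-s['position'])/.025)
E
```

```text
top 0.4 [ 0.435 -0.472  0.225] 0.273 [np.float64(-0.472), np.float64(-0.472), np.float64(-0.472), np.float64(-0.488)]
top 0.45 [ 0.493 -0.472  0.11 ] 0.272 [np.float64(-0.472), np.float64(-0.472), np.float64(-0.472), np.float64(-0.491)]
top 0.5 [ 0.501 -0.472  0.201] 0.271 [np.float64(-0.472), np.float64(-0.472), np.float64(-0.472), np.float64(-0.491)]
top 0.55 [ 0.568 -0.472  0.208] 0.272 [np.float64(-0.472), np.float64(-0.472), np.float64(-0.472), np.float64(-0.49)]
top 0.6 [ 0.636 -0.472  0.204] 0.272 [np.float64(-0.472), np.float64(-0.472), np.float64(-0.472), np.float64(-0.49)]
top 0.65 [ 0.699 -0.402  0.185] 0.275 [np.float64(-0.402), np.float64(-0.402), np.float64(-0.402), np.float64(-0.424)]
top 0.7 [ 0.746 -0.296  0.07 ] 0.273 [np.float64(-0.401), np.float64(-0.401), np.float64(-0.401), np.float64(-0.42)]
top 0.75 [ 0.769 -0.291  0.07 ] 0.272 [np.float64(-0.402), np.float64(-0.402), np.float64(-0.402), np.float64(-0.42)]
top 0.8 [ 0.809 -0.281  0.072] 0.272 [np.float64(-0.403), np.float64(-0.403), np.float64(-0.403), np.float64(-0.42)]
top 0.85 [ 0.891 -0.28   0.435] 0.517 [
[... 805 characters left out ...]
.7 [ 0.711 -0.404  0.219] 0.271 [np.float64(-0.404), np.float64(-0.404), np.float64(-0.404), np.float64(-0.422)]
scene 0.75 [ 0.796 -0.304  0.07 ] 0.272 [np.float64(-0.404), np.float64(-0.404), np.float64(-0.404), np.float64(-0.423)]
scene 0.8 [ 0.832 -0.287  0.07 ] 0.272 [np.float64(-0.405), np.float64(-0.405), np.float64(-0.405), np.float64(-0.421)]
scene 0.85 [ 0.89  -0.28   0.086] 0.473 [np.float64(-0.28), np.float64(-0.28), np.float64(-0.28), np.float64(-0.28)]
[ 0.50111681 -0.18842166  0.50831132] [[-9.74202135e-01  2.25643121e-01 -3.92187714e-03]
 [ 2.25641945e-01  9.74210017e-01  7.45709019e-04]
 [ 3.98899610e-03 -1.58468665e-04 -9.99992031e-01]]
[-5.81005338 -0.57740554 13.90947873]
```

Call:
arm_command(
  commands=[
    {"translation":[-0.5,-0.05,1],"dr":[0,0,0],"jaw":0},
    {"translation":[-0.5,-0.05,1],"dr":[0,0,0],"jaw":0},
    {"translation":[-0.5,-0.05,1],"dr":[0,0,0],"jaw":0},
    {"translation":[-0.5,-0.05,1],"dr":[0,0,0],"jaw":0},
    {"translation":[-0.5,-0.05,1],"dr":[0,0,0],"jaw":0},
    {"translation":[-0.5,-0.05,1],"dr":[0,0,0],"jaw":0},
    {"translation":[-0.5,-0.05,1],"dr":[0,0,0],"jaw":0},
    {"translation":[-0.5,-0.05,1],"dr":[0,0,0],"jaw":0},
    {"translation":[-0.5,-0.05,1],"dr":[0,0,0],"jaw":0},
    {"translation":[-0.5,-0.05,1],"dr":[0,0,0],"jaw":0},
    {"translation":[-0.5,-0.05,1],"dr":[0,0,0],"jaw":0},
    {"translation":[0,0,0],"dr":[0,0,0],"jaw":0},
  ],
)

```text
time_s: 5.42
position: [0.6322, -0.2274, 0.2283]
tcp_rot: [[-0.975, 0.22, -0.009], [0.22, 0.975, 0.006], [0.01, 0.004, -1.0]]
force: [-0.9, 0.7, -1.0]
opening: 0.998
```

```bash
python3 - <<'E'
from h import *
s=read_state();print(s['position'],s['qvel'].round(2) if hasattr(s['qvel'],'round') else s['qvel'])
R=np.array(s['tcp_rot']);print(R.round(4));print(R.T@(np.array([.638,-.235,.14])-s['position'])/.025)
p,d=capture("wrist");cv2.imwrite("pics/w2.png",cv2.resize(p[:,:,::-1],None,fx=1.5,fy=1.5))
E
```

```text
[ 0.63222748 -0.22739309  0.22833601] [-0.21 -4.03 -0.67 -0.6   5.26 -0.38]
[[-0.9754  0.2204 -0.0092]
 [ 0.2204  0.9754  0.0059]
 [ 0.0103  0.0037 -0.9999]]
[-0.32854993 -0.25903601  3.52931363]
```

View pics/w2.png

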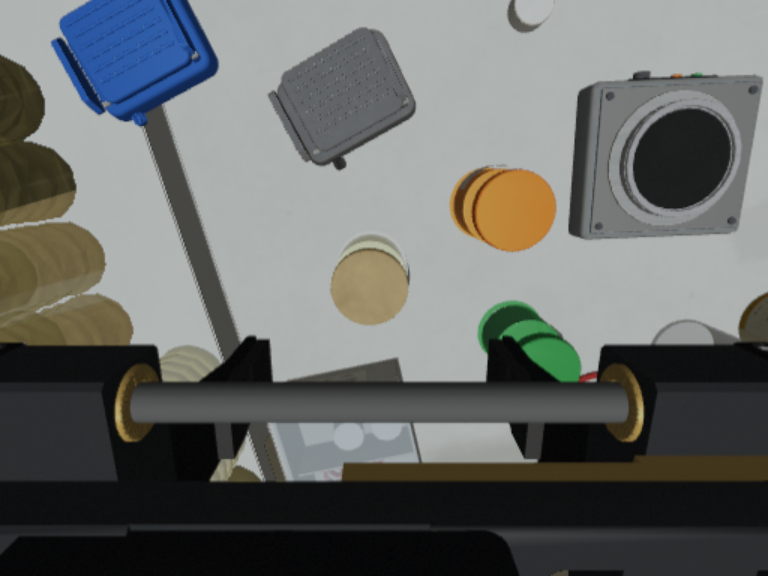

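```bash
python3 - <<'E'
from h import *
s0=read_state();s=dict(p=s0['position'],R=s0['tcp_rot']);print(s0['position'],np.abs(s0['qvel']).max())
p,d=capture("wrist");np.save("pics/w3c.npy",p);np.save("pics/w3.npy",d);np.savez("pics/w3s.npz",**s)
hsv=cv2.cvtColor(p,cv2.COLOR_RGB2HSV)
m=(hsv[...,1]>60)&(hsv[...,0]<26)&(p.max(2)>80);m[:,:215]=0;m[:,285:]=0
st,ce,cs=comp(m,(246,195));e=cv2.fitEllipse(cs);print("jar",st,e,wray(s,*e[0],.094))
m=(p.max(2)<60)
st,ce,cs=comp(m,(455,105));e=cv2.fitEllipse(cs);print("plate",st,e,wray(s,*e[0],.05))
c=camera_model("wrist");K=np.array(c["intrinsics"]);M=np.array(c["mount"]);R=np.array(s["R"])
def dp(u,v):
    z=np.median(d[int(v)-1:int(v)+2,int(u)-1:int(u)+2]);x=M[:3,:3]@np.array([(u-K[0,2])/K[0,0]*z,(v-K[1,2])/K[1,1]*z,z])+M[:3,3];return (R@x+s["p"]).round(4)
print("lid z",dp(246,192),"plate floor",dp(455,105),"tester top",dp(400,145))
# pedal contour
m=(hsv[...,1]<70)&(p.max(2)<135);st,ce,cs=comp(m,(232,62));r=cv2.minAreaRect(cs);print("pedal",st,ce,r,[wray(s,*q,.03).round(3) for q in cv2.boxPoints(r)])
q=cv2.resize(p[5:125,165:295],None,fx=5.5,fy=5.5,interpolation=cv2.INTER_CUBIC);cv2.imwrite("pics/w3z.png",q[:,:,::-1])
E
```

```text
[ 0.63226763 -0.22764558  0.23120289] 3.8415147762895825
jar [ 221  165   51   50 2007] ((246.27618408203125, 189.71701049804688), (49.262245178222656, 50.054195404052734), 86.08694458007812) [ 0.63701569 -0.23419998  0.094     ]
plate [ 421   73   65   66 3292] ((453.0141906738281, 105.1260986328125), (58.25375747680664, 69.9645004272461), 40.83111572265625) [0.60153967 0.0230406  0.05      ]
lid z [ 0.6395 -0.2351  0.0938] plate floor [0.6018 0.0248 0.0507] tester top [ 0.6365 -0.0372  0.0393]
pedal [ 180   18   98   95 5677] [228.83864717  64.7745288 ] ((230.313720703125, 67.09188079833984), (75.22771453857422, 88.13208770751953), 59.34933090209961) [array([ 0.475, -0.287,  0.03 ]), array([ 0.448, -0.188,  0.03 ]), array([ 0.526, -0.158,  0.03 ]), array([ 0.557, -0.262,  0.03 ])]
```

View pics/w3z.png

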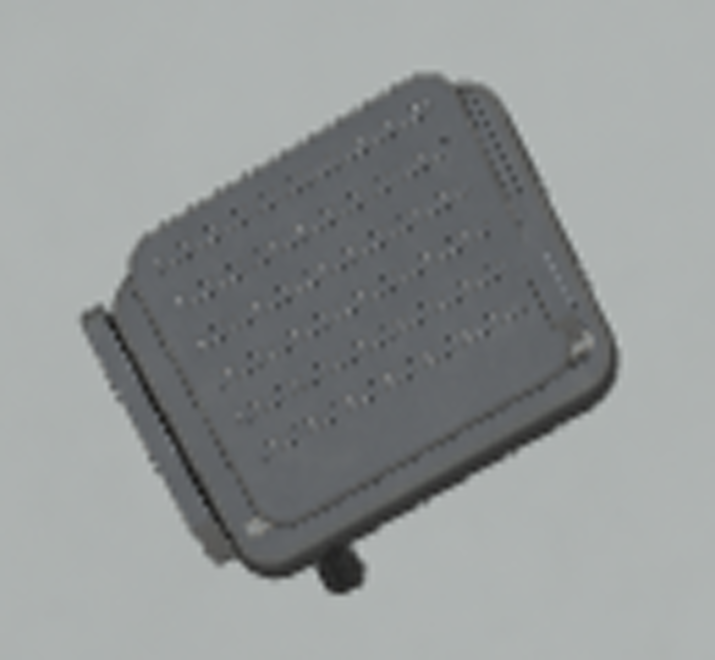

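```bash
python3 - <<'E'
from h import *
s=np.load("pics/w3s.npz")
a=wray(s,270.8,67.4,.03);b=wray(s,211.9,100.5,.03);h=(a+b)/2;t=(a-b)/np.linalg.norm(a-b);n=np.array([-t[1],t[0],0]);n*=-np.sign(n[0])
print(a,b,np.linalg.norm(a-b),"press",h+.051*n,"n",n)
f1=wray(s,165+135/5.5,5+250/5.5,.036);f2=wray(s,165+440/5.5,5+75/5.5,.036);print("front edge",f1,f2,"dist",(f1-h)@n,(f2-h)@n)
s=read_state();print(s['position'])
R=np.array(s['tcp_rot']);print(R.T@(np.array([.638,-.2345,.05])-s['position'])/.025)
E
```

```text
[ 0.51125441 -0.17583996  0.03      ] [ 0.53224662 -0.25453958  0.03      ] 0.08145123705244701 press [ 0.47247341 -0.22833386  0.03      ] n [-0.9662177  -0.25772728  0.        ]
front edge [ 0.4732862  -0.26502592  0.036     ] [ 0.4553728  -0.19448521  0.036     ] dist 0.05967120794380588 0.05879918989175174
[ 0.6329997  -0.22821294  0.23378569]
[-0.2802141  -0.21161615  7.35006349]
```

Call:
arm_command(
  commands=[
    {"translation":[-0.28,-0.2,1],"dr":[0,0,0],"jaw":0},
    {"translation":[0,0,1],"dr":[0,0,0],"jaw":0},
    {"translation":[0,0,1],"dr":[0,0,0],"jaw":0},
    {"translation":[0,0,0.8],"dr":[0,0,0],"jaw":0},
    {"translation":[0,0,0],"dr":[0,0,0],"jaw":0},
    {"translation":[0,0,0],"dr":[0,0,0],"jaw":0},
  ],
)

```text
time_s: 6.02
position: [0.6393, -0.2356, 0.1416]
tcp_rot: [[-0.975, 0.221, 0.0], [0.221, 0.975, -0.0], [-0.0, 0.0, -1.0]]
force: [0.3, -0.7, 1.1]
opening: 0.999
```

```bash
python3 - <<'E'
from h import *
s=read_state();print(s['position'],s['force'],s['joint_positions'])
R=np.array(s['tcp_rot']);print(R.round(4),R.T@(np.array([.638,-.2345,.05])-s['position'])/.025)
E
```

```text
[ 0.63934266 -0.23556322  0.14161983] [ 0.26379837 -0.68272602  1.1106636 ] [-2.96031208e+01  3.87363025e+01  7.67942038e+01  2.72220050e-03
  6.44616652e+01 -1.06851175e+02]
[[-9.753e-01  2.208e-01  1.000e-04]
 [ 2.208e-01  9.753e-01 -0.000e+00]
 [-1.000e-04  0.000e+00 -1.000e+00]] [0.06229436 0.02961876 3.6647843 ]
```

Call:
arm_command(
  commands=[
    {"translation":[0.06,0.03,0.8],"dr":[0,0,0],"jaw":0},
    {"translation":[0,0,0.8],"dr":[0,0,0],"jaw":0},
    {"translation":[0,0,0.8],"dr":[0,0,0],"jaw":0},
    {"translation":[0,0,0.8],"dr":[0,0,0],"jaw":0},
    {"translation":[0,0,0.5],"dr":[0,0,0],"jaw":0},
    {"translation":[0,0,0],"dr":[0,0,0],"jaw":0},
    {"translation":[0,0,0],"dr":[0,0,0],"jaw":0},
  ],
)

```text
time_s: 6.6
position: [0.639, -0.2352, 0.0495]
tcp_rot: [[-0.975, 0.221, 0.002], [0.221, 0.975, -0.001], [-0.002, -0.001, -1.0]]
force: [-0.9, 0.2, -0.5]
opening: 1.001
```

Call:
arm_command(
  commands=[
    {"translation":[0,0,0],"dr":[0,0,0],"jaw":1},
    {"translation":[0,0,0],"dr":[0,0,0],"jaw":1},
    {"translation":[0,0,0],"dr":[0,0,0],"jaw":1},
    {"translation":[0,0,0],"dr":[0,0,0],"jaw":1},
    {"translation":[0,0,0],"dr":[0,0,0],"jaw":1},
    {"translation":[0,0,0],"dr":[0,0,0],"jaw":1},
    {"translation":[0,0,0],"dr":[0,0,0],"jaw":1},
    {"translation":[0,0,0],"dr":[0,0,0],"jaw":1},
    {"translation":[0,0,0],"dr":[0,0,0],"jaw":1},
    {"translation":[0,0,0],"dr":[0,0,0],"jaw":1},
  ],
)

```text
time_s: 7.43
position: [0.6385, -0.2354, 0.0488]
tcp_rot: [[-0.975, 0.221, 0.001], [0.221, 0.975, -0.001], [-0.001, -0.001, -1.0]]
force: [-0.6, -1.6, 5.3]
opening: 0.722
```

Call:
arm_command(
  commands=[
    {"translation":[0,0,-0.4],"dr":[0,0,0],"jaw":1},
    {"translation":[0,0,-0.8],"dr":[0,0,0],"jaw":1},
    {"translation":[0,0,-0.8],"dr":[0,0,0],"jaw":1},
    {"translation":[0,0,-0.8],"dr":[0,0,0],"jaw":1},
    {"translation":[0,0,-0.8],"dr":[0,0,0],"jaw":1},
    {"translation":[0,0,-0.8],"dr":[0,0,0],"jaw":1},
    {"translation":[0,0,-0.8],"dr":[0,0,0],"jaw":1},
    {"translation":[0,0,-0.4],"dr":[0,0,0],"jaw":1},
    {"translation":[0,0,0],"dr":[0,0,0],"jaw":1},
    {"translation":[0,0,0],"dr":[0,0,0],"jaw":1},
  ],
)

```text
time_s: 8.27
position: [0.6377, -0.2343, 0.1875]
tcp_rot: [[-0.975, 0.221, -0.001], [0.221, 0.975, 0.001], [0.001, 0.001, -1.0]]
force: [-0.2, 0.4, -3.4]
opening: 0.72
```

```bash
python3 - <<'E'
from h import *
s=read_state();print(s['position'],s['force'],s['opening'])
R=np.array(s['tcp_rot']);print(R.T@(np.array([.602,.0215,.185])-s['position'])/.025)
p,d=capture("scene");cv2.imwrite("pics/s4.png",cv2.resize(p[60:260,150:400,::-1],None,fx=3,fy=3))
E
```

```text
[ 0.63767785 -0.23434863  0.18749647] [-0.16141993  0.43785435 -3.37927435] 0.7200327520449467
[3.65229086 9.66588294 0.10836138]
```

View pics/s4.png

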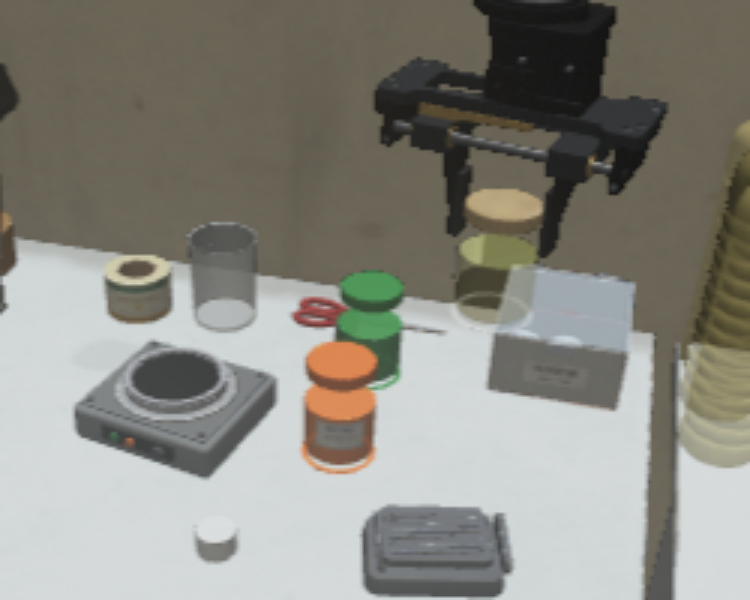

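Call:
arm_command(
  commands=[
    {"translation":[0.2,0.5,0],"dr":[0,0,0],"jaw":1},
    {"translation":[0.3,0.8,0],"dr":[0,0,0],"jaw":1},
    {"translation":[0.4,1,0],"dr":[0,0,0],"jaw":1},
    {"translation":[0.4,1,0],"dr":[0,0,0],"jaw":1},
    {"translation":[0.4,1,0],"dr":[0,0,0],"jaw":1},
    {"translation":[0.4,1,0],"dr":[0,0,0],"jaw":1},
    {"translation":[0.4,1,0],"dr":[0,0,0],"jaw":1},
    {"translation":[0.4,1,0],"dr":[0,0,0],"jaw":1},
    {"translation":[0.35,1,0],"dr":[0,0,0],"jaw":1},
    {"translation":[0.25,0.8,0],"dr":[0,0,0],"jaw":1},
    {"translation":[0.15,0.55,0],"dr":[0,0,0],"jaw":1},
    {"translation":[0,0,0],"dr":[0,0,0],"jaw":1},
  ],
)

```text
time_s: 9.32
position: [0.6006, 0.0246, 0.1868]
tcp_rot: [[-0.976, 0.218, -0.003], [0.218, 0.976, 0.002], [0.004, 0.001, -1.0]]
force: [-0.5, 0.1, -2.9]
opening: 0.72
```

Call:
arm_command(
  commands=[
    {"translation":[0,0,0],"dr":[0,0,0],"jaw":1},
    {"translation":[0,0,0],"dr":[0,0,0],"jaw":1},
  ],
)

```text
time_s: 9.48
position: [0.6023, 0.0202, 0.1875]
tcp_rot: [[-0.975, 0.221, -0.001], [0.221, 0.975, -0.001], [0.001, -0.001, -1.0]]
force: [-0.6, -0.7, -3.1]
opening: 0.723
```

```bash
python3 - <<'E'
from h import *
s0=read_state();print(s0['position'],s0['force'],s0['opening'])
s=dict(p=s0['position'],R=s0['tcp_rot'])
R=np.array(s['R']);print(R.T@(np.array([.602,.0215,.105])-s['p'])/.025)
for n in("scene","top","wrist"):
    p,d=capture(n);np.save(f"pics/{n}5c.npy",p);np.save(f"pics/{n}5.npy",d)
    cv2.imwrite(f"pics/{n}5.png",cv2.resize(p[:,:,::-1],None,fx=1.5,fy=1.5))
np.savez("pics/w5s.npz",**s)
E
```

```text
[0.60232086 0.02018215 0.18753764] [-0.55780257 -0.65220747 -3.13806333] 0.7226952904267718
[0.02230985 0.05082571 3.30148459]
```

View pics/scene5.png

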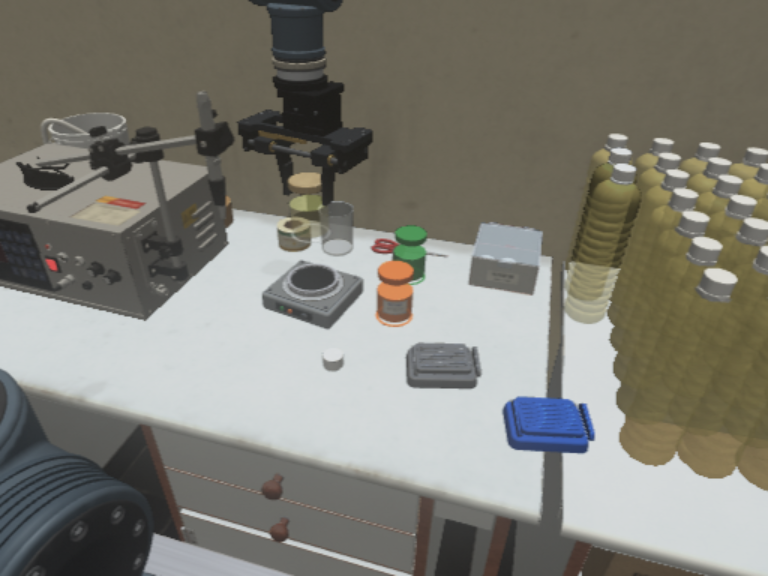

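View pics/top5.png

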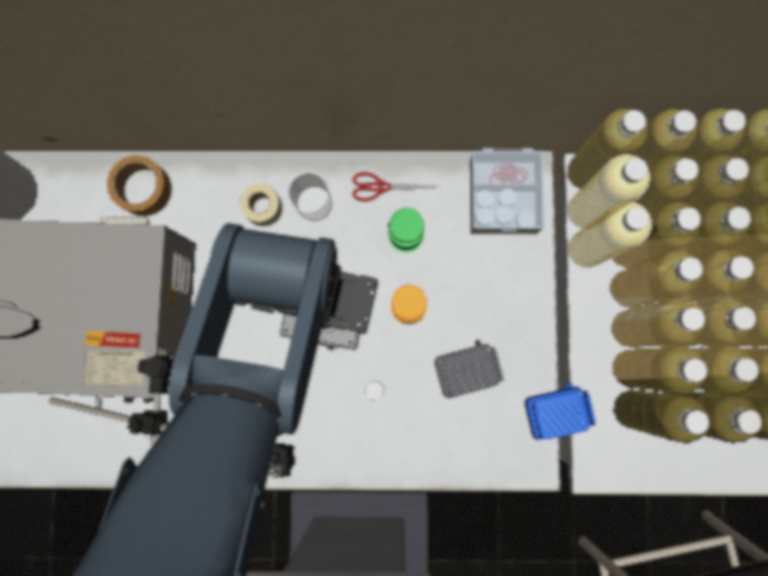

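View pics/wrist5.png

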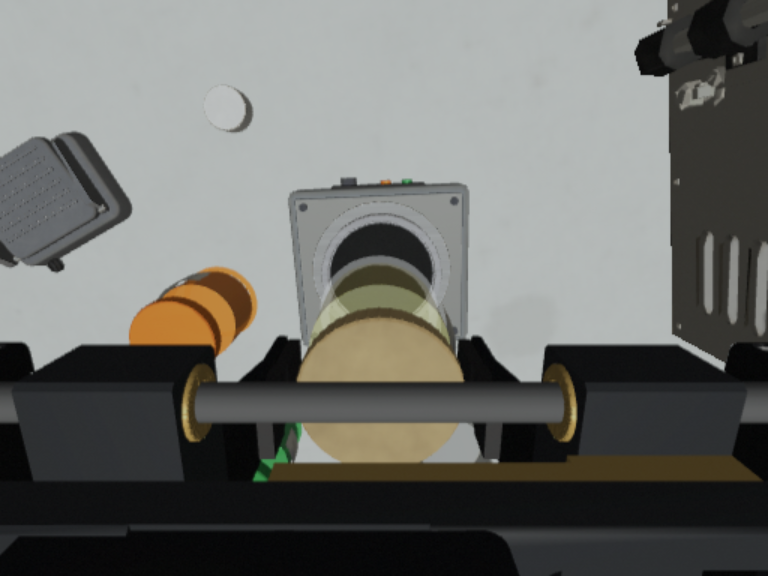

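```bash
python3 - <<'E'
from h import *
d=np.load("pics/top5.npy");X=cloud("top",d)
for u,v in [(155,350),(140,320),(165,300),(155,280),(130,250),(205,250),(150,255),(180,270),(180,180),(150,180),(210,200),(125,285),(190,290),(110,330),(190,340),(160,245)]:
    print(u,v,X[v,u].round(3))
d=np.load("pics/scene5.npy");X=cloud("scene",d)
for v in range(0,60,8): print(v,[ (u,X[v,u].round(2).tolist()) for u in range(165,235,14) if 0<d[v,u] and X[v,u][0]<.8])
s=np.load("pics/w5s.npz");p=np.load("pics/wrist5c.npy")
# plate rim / front edge corners of tester for check
q=cv2.resize(p[110:230,180:325],None,fx=5,fy=5,interpolation=cv2.INTER_CUBIC);cv2.imwrite("pics/w5z.png",q[:,:,::-1])
E
```

```text
155 350 [0.395 0.008 0.706]
140 320 [0.423 0.03  0.69 ]
165 300 [0.44  0.011 0.653]
155 280 [0.463 0.026 0.64 ]
130 250 [0.498 0.072 0.592]
205 250 [ 0.497 -0.02   0.533]
150 255 [0.492 0.041 0.609]
180 270 [0.473 0.001 0.61 ]
180 180 [0.599 0.017 0.543]
150 180 [0.599 0.061 0.541]
210 200 [ 0.568 -0.031  0.566]
125 285 [0.458 0.059 0.652]
190 290 [ 0.384  0.088 -0.001]
110 330 [0.415 0.057 0.706]
190 340 [ 0.103  0.206 -0.747]
160 245 [0.505 0.03  0.6  ]
0 [(179, [0.59, 0.05, 0.48]), (193, [0.58, 0.02, 0.48]), (207, [0.56, -0.02, 0.48]), (221, [0.58, -0.04, 0.48])]
8 [(179, [0.58, 0.05, 0.46]), (193, [0.57, 0.01, 0.47]), (207, [0.58, -0.01, 0.47])]
16 [(193, [0.57, 0.01, 0.45]), (207, [0.58, -0.01, 0.45])]
24 [(193, [0.57, 0.01, 0.44]), (207, [0.58, -0.01, 0.44])]
32 [(193, [0.57, 0.02, 0.43]), (207, [0.58, -0.01, 0.42])]
40 [(193, [0.57, 0.02, 0.41]), (207, [0.58, -0.01, 0.41])]
48 [(193, [0.57, 0.02, 0.4]), (207, [0.58, -0.0, 0.4])]
56 [(193, [0.57, 0.02, 0.38]), (207, [0.58, -0.01, 0.38]), (221, [0.62, -0.02, 0.37])]
```

View pics/w5z.png

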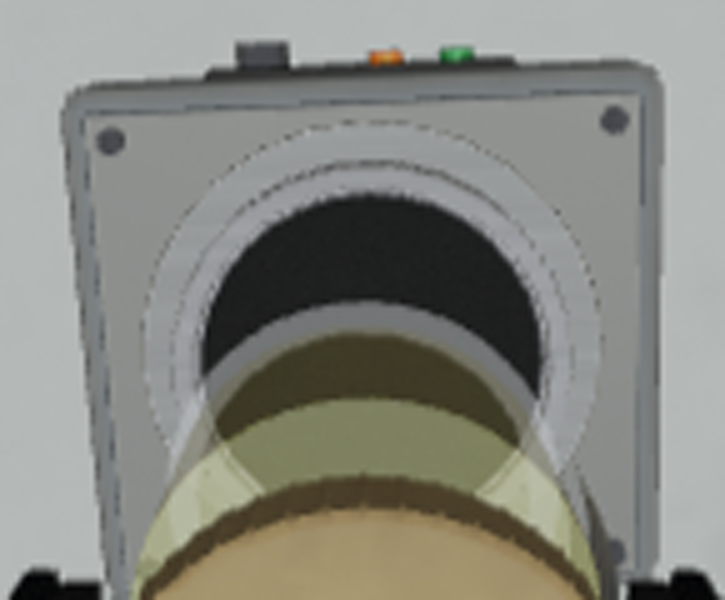

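```bash
python3 - <<'E'
from h import *
s=np.load("pics/w5s.npz");p=np.load("pics/wrist5c.npy")
m=(p.max(2)<45)
st,ce,cs=comp(m,(254,158));print(st)
# upper boundary points -> circle fit on plane z=.05
pts=[]
for u in range(st[0]+0,st[0]+st[2]):
    col=[v for v in range(st[1],st[1]+st[3]) if m[v,u]]
    if col: pts.append(wray(s,u,min(col)-.5,.05)[:2])
pts=np.array(pts)
A=np.c_[2*pts,np.ones(len(pts))];x=np.linalg.lstsq(A,(pts**2).sum(1),rcond=None)[0];print("c",x[:2],"r",np.sqrt(x[2]+x[:2]@x[:2]))
print(wray(s,254.4,148.6,.05),wray(s,180+203/5,180,.05),wray(s,180+542/5,180,.05))
E
```

```text
[ 221  149   67   39 1246]
c [0.60235877 0.02271483] r 0.0371259690704905
[0.5658016  0.03168817 0.05      ] [ 0.59104349 -0.01215392  0.05      ] [0.60759307 0.06063842 0.05      ]
```

Call:
arm_command(
  commands=[
    {"translation":[0,0.06,0.5],"dr":[0,0,0],"jaw":1},
    {"translation":[0,0,0.8],"dr":[0,0,0],"jaw":1},
    {"translation":[0,0,0.8],"dr":[0,0,0],"jaw":1},
    {"translation":[0,0,0.7],"dr":[0,0,0],"jaw":1},
    {"translation":[0,0,0.4],"dr":[0,0,0],"jaw":1},
    {"translation":[0,0,0],"dr":[0,0,0],"jaw":1},
    {"translation":[0,0,0],"dr":[0,0,0],"jaw":1},
  ],
)

```text
time_s: 10.22
position: [0.6028, 0.0215, 0.1078]
tcp_rot: [[-0.975, 0.222, -0.001], [0.222, 0.975, 0.0], [0.001, -0.0, -1.0]]
force: [-0.3, 0.6, -2.7]
opening: 0.722
```

```bash
python3 - <<'E'
from h import *
s0=read_state();print(s0['position'],s0['force'])
for n in("scene","wrist"):
    p,d=capture(n);
    cv2.imwrite(f"pics/{n}6.png",cv2.resize(p[90:250,130:330,::-1],None,fx=3.7,fy=3.7) if n=="scene" else p[:,:,::-1])
E
```

```text
[0.60282984 0.02150547 0.10783255] [-0.29418087  0.62370803 -2.73105045]
```

View pics/scene6.png

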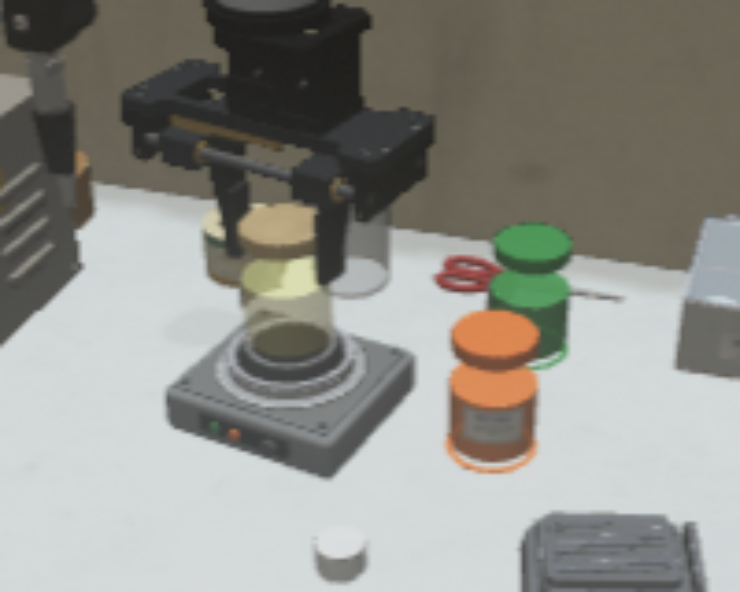

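View pics/wrist6.png

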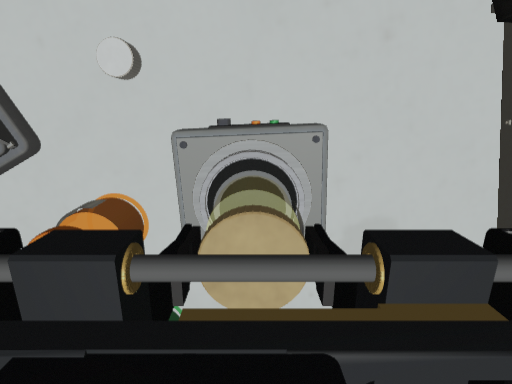

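Call:
arm_command(
  commands=[
    {"translation":[0,0,0.2],"dr":[0,0,0],"jaw":1},
    {"translation":[0,0,0.15],"dr":[0,0,0],"jaw":1},
    {"translation":[0,0,0.1],"dr":[0,0,0],"jaw":1},
    {"translation":[0,0,0],"dr":[0,0,0],"jaw":1},
  ],
)

```text
time_s: 10.65
position: [0.6037, 0.0219, 0.0976]
tcp_rot: [[-0.975, 0.221, 0.002], [0.221, 0.975, -0.0], [-0.002, 0.0, -1.0]]
force: [-1.2, 0.2, 4.2]
opening: 0.719
```

Call:
arm_command(
  commands=[
    {"translation":[0,0,0.1],"dr":[0,0,0],"jaw":1},
    {"translation":[0,0,0.1],"dr":[0,0,0],"jaw":1},
    {"translation":[0,0,0.1],"dr":[0,0,0],"jaw":1},
    {"translation":[0,0,0],"dr":[0,0,0],"jaw":1},
  ],
)

```text
time_s: 10.98
position: [0.6038, 0.0218, 0.0907]
tcp_rot: [[-0.975, 0.221, 0.003], [0.221, 0.975, -0.001], [-0.003, -0.0, -1.0]]
force: [-1.1, -0.3, 8.6]
opening: 0.723
```

Call:
arm_command(
  commands=[
    {"translation":[0,0,0.1],"dr":[0,0,0],"jaw":1},
    {"translation":[0,0,0.05],"dr":[0,0,0],"jaw":1},
    {"translation":[0,0,0],"dr":[0,0,0],"jaw":1},
    {"translation":[0,0,0],"dr":[0,0,0],"jaw":1},
  ],
)

```text
time_s: 11.32
position: [0.6039, 0.0218, 0.0886]
tcp_rot: [[-0.975, 0.221, 0.003], [0.221, 0.975, -0.001], [-0.003, -0.0, -1.0]]
force: [-2.6, 0.0, 13.4]
opening: 0.719
```

Call:
arm_command(
  commands=[
    {"translation":[0,0,0.06],"dr":[0,0,0],"jaw":1},
    {"translation":[0,0,0],"dr":[0,0,0],"jaw":1},
    {"translation":[0,0,0],"dr":[0,0,0],"jaw":1},
    {"translation":[0,0,0],"dr":[0,0,0],"jaw":1},
  ],
)

```text
time_s: 11.65
position: [0.6041, 0.0217, 0.0885]
tcp_rot: [[-0.975, 0.221, 0.004], [0.221, 0.975, -0.001], [-0.004, -0.0, -1.0]]
force: [-5.5, -1.0, 21.6]
opening: 0.716
```

```bash
python3 - <<'E'
from h import *
s0=read_state();print(s0['position'],s0['force'])
for n in("scene","wrist"):
    p,d=capture(n);
    cv2.imwrite(f"pics/{n}7.png",cv2.resize(p[90:250,130:330,::-1],None,fx=3.7,fy=3.7) if n=="scene" else p[:,:,::-1])
E
```

```text
[0.60408067 0.02171736 0.08852159] [-5.53955967 -1.02754345 21.627434  ]
```

View pics/scene7.png

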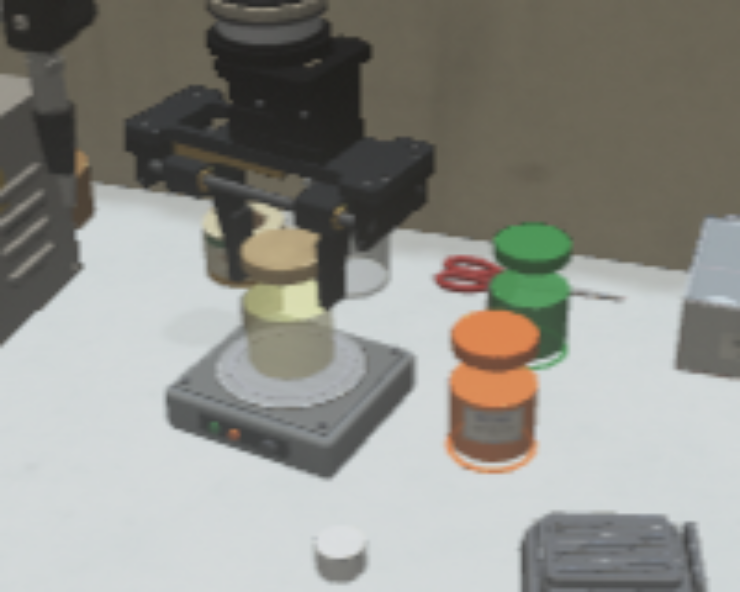

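View pics/wrist7.png

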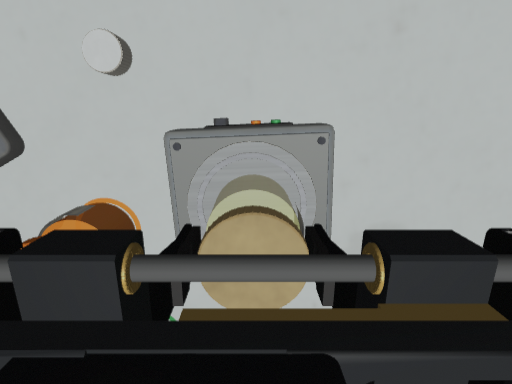

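Call:
arm_command(
  commands=[
    {"translation":[0,0,0],"dr":[0,0,0],"jaw":1},
    {"translation":[0,0,0],"dr":[0,0,0],"jaw":1},
    {"translation":[0,0,0],"dr":[0,0,0],"jaw":1},
    {"translation":[0,0,0],"dr":[0,0,0],"jaw":1},
    {"translation":[0,0,0],"dr":[0,0,0],"jaw":1},
    {"translation":[0,0,0],"dr":[0,0,0],"jaw":1},
    {"translation":[0,0,0],"dr":[0,0,0],"jaw":1},
    {"translation":[0,0,0],"dr":[0,0,0],"jaw":1},
    {"translation":[0,0,0],"dr":[0,0,0],"jaw":1},
    {"translation":[0,0,0],"dr":[0,0,0],"jaw":1},
    {"translation":[0,0,0],"dr":[0,0,0],"jaw":1},
    {"translation":[0,0,0],"dr":[0,0,0],"jaw":1},
  ],
)

```text
time_s: 12.75
position: [0.6041, 0.0217, 0.0885]
tcp_rot: [[-0.975, 0.221, 0.004], [0.221, 0.975, -0.001], [-0.004, -0.0, -1.0]]
force: [-5.2, -0.9, 21.8]
opening: 0.719
```

Call:
arm_command(
  commands=[
    {"translation":[0,0,-0.12],"dr":[0,0,0],"jaw":1},
    {"translation":[0,0,-0.12],"dr":[0,0,0],"jaw":1},
    {"translation":[0,0,-0.12],"dr":[0,0,0],"jaw":1},
    {"translation":[0,0,-0.06],"dr":[0,0,0],"jaw":1},
    {"translation":[0,0,0],"dr":[0,0,0],"jaw":1},
    {"translation":[0,0,0],"dr":[0,0,0],"jaw":1},
  ],
)

```text
time_s: 13.25
position: [0.6037, 0.0219, 0.0959]
tcp_rot: [[-0.975, 0.221, 0.003], [0.221, 0.975, -0.001], [-0.003, -0.0, -1.0]]
force: [-1.7, 1.1, 5.0]
opening: 0.72
```

Call:
arm_command(
  commands=[
    {"translation":[0,0,-0.06],"dr":[0,0,0],"jaw":1},
    {"translation":[0,0,-0.03],"dr":[0,0,0],"jaw":1},
    {"translation":[0,0,0],"dr":[0,0,0],"jaw":1},
    {"translation":[0,0,0],"dr":[0,0,0],"jaw":1},
  ],
)

```text
time_s: 13.58
position: [0.6036, 0.0219, 0.0971]
tcp_rot: [[-0.975, 0.221, 0.002], [0.221, 0.975, -0.0], [-0.002, 0.0, -1.0]]
force: [0.9, -0.8, 4.1]
opening: 0.721
```

Call:
arm_command(
  commands=[
    {"translation":[0,0,-0.02],"dr":[0,0,0],"jaw":1},
    {"translation":[0,0,0],"dr":[0,0,0],"jaw":0},
    {"translation":[0,0,0],"dr":[0,0,0],"jaw":0},
    {"translation":[0,0,0],"dr":[0,0,0],"jaw":0},
    {"translation":[0,0,0],"dr":[0,0,0],"jaw":0},
    {"translation":[0,0,0],"dr":[0,0,0],"jaw":0},
    {"translation":[0,0,0],"dr":[0,0,0],"jaw":0},
    {"translation":[0,0,0],"dr":[0,0,0],"jaw":0},
  ],
)

```text
time_s: 14.25
position: [0.6024, 0.0222, 0.097]
tcp_rot: [[-0.975, 0.221, -0.001], [0.221, 0.975, 0.0], [0.001, 0.0, -1.0]]
force: [0.3, 0.0, -0.8]
opening: 0.992
```

```bash
python3 - <<'E'
from h import *
s0=read_state();print(s0['position'],s0['force'],s0['opening'])
for n in("scene","wrist"):
    p,d=capture(n);
    cv2.imwrite(f"pics/{n}8.png",cv2.resize(p[90:250,130:330,::-1],None,fx=3.7,fy=3.7) if n=="scene" else p[:,:,::-1])
E
```

```text
[0.60244944 0.02222599 0.0970104 ] [ 0.33205769  0.04349248 -0.84861185] 0.9918543961708299
```

View pics/scene8.png

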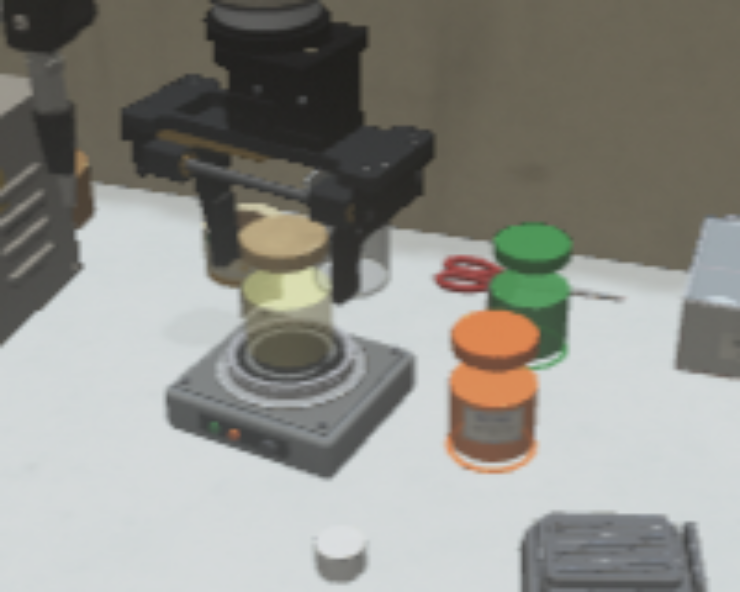

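View pics/wrist8.png

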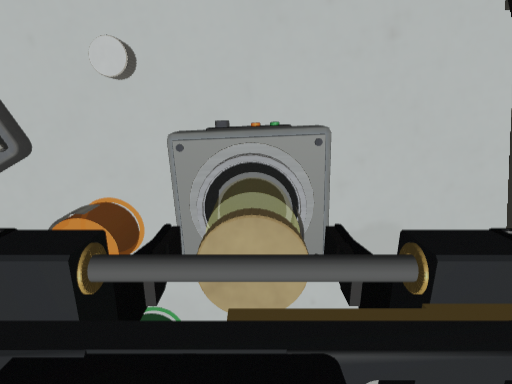

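Call:
arm_command(
  commands=[
    {"translation":[0,0,-0.3],"dr":[0,0,0],"jaw":0},
    {"translation":[0,0,-0.6],"dr":[0,0,0],"jaw":0},
    {"translation":[0,0,-0.8],"dr":[0,0,0],"jaw":0},
    {"translation":[0,0,-0.8],"dr":[0,0,0],"jaw":0},
    {"translation":[0,0,-0.8],"dr":[0,0,0],"jaw":0},
    {"translation":[0,0,-0.8],"dr":[0,0,0],"jaw":0},
    {"translation":[0,0,-0.7],"dr":[0,0,0],"jaw":0},
    {"translation":[0,0,0],"dr":[0,0,0],"jaw":0},
    {"translation":[0,0,0],"dr":[0,0,0],"jaw":0},
  ],
)

```text
time_s: 15.1
position: [0.6034, 0.022, 0.2187]
tcp_rot: [[-0.975, 0.221, 0.003], [0.221, 0.975, -0.0], [-0.003, 0.0, -1.0]]
force: [-0.8, -0.2, 0.4]
opening: 0.997
```

```bash
python3 - <<'E'
from h import *
s0=read_state();print(s0['position'],s0['force'],s0['opening'])
R=np.array(s0['tcp_rot']);print(R.T@(np.array([.4725,-.228,.12])-s0['position'])/.025)
p,d=capture("wrist");cv2.imwrite("pics/w9.png",p[:,:,::-1])
E
```

```text
[0.60338308 0.02204202 0.21867472] [-0.77617037 -0.21243198  0.39003607] 0.9970471443724427
[  2.90868616 -10.91194149   3.9357377 ]
```

View pics/w9.png

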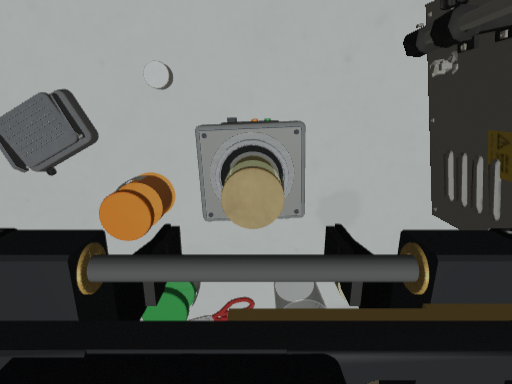

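Call:
arm_command(
  commands=[
    {"translation":[0.25,-1,0],"dr":[0,0,0],"jaw":1},
    {"translation":[0.25,-1,0],"dr":[0,0,0],"jaw":1},
    {"translation":[0.25,-1,0],"dr":[0,0,0],"jaw":1},
    {"translation":[0.25,-1,0],"dr":[0,0,0],"jaw":1},
    {"translation":[0.25,-1,0],"dr":[0,0,0],"jaw":1},
    {"translation":[0.25,-1,0],"dr":[0,0,0],"jaw":1},
    {"translation":[0.25,-1,0],"dr":[0,0,0],"jaw":1},
    {"translation":[0.25,-1,0],"dr":[0,0,0],"jaw":1},
    {"translation":[0.25,-1,0],"dr":[0,0,0],"jaw":1},
    {"translation":[0.25,-1,0],"dr":[0,0,0],"jaw":1},
    {"translation":[0.4,-0.9,0],"dr":[0,0,0],"jaw":1},
    {"translation":[0,0,0],"dr":[0,0,0],"jaw":1},
  ],
)

```text
time_s: 16.15
position: [0.4691, -0.2302, 0.2157]
tcp_rot: [[-0.974, 0.225, -0.004], [0.225, 0.974, 0.001], [0.004, -0.0, -1.0]]
force: [0.0, 0.6, -0.3]
opening: 0.174
```

Call:
arm_command(
  commands=[
    {"translation":[0,0,0.8],"dr":[0,0,0],"jaw":1},
    {"translation":[0,0,0.8],"dr":[0,0,0],"jaw":1},
    {"translation":[0,0,0.8],"dr":[0,0,0],"jaw":1},
    {"translation":[0,0,0.8],"dr":[0,0,0],"jaw":1},
    {"translation":[0,0,0],"dr":[0,0,0],"jaw":1},
    {"translation":[0,0,0],"dr":[0,0,0],"jaw":1},
    {"translation":[0,0,0],"dr":[0,0,0],"jaw":1},
  ],
)

```text
time_s: 16.73
position: [0.4722, -0.2274, 0.1375]
tcp_rot: [[-0.975, 0.221, -0.0], [0.221, 0.975, 0.0], [0.0, 0.0, -1.0]]
force: [0.7, -0.8, -0.6]
opening: 0.004
```

```bash
python3 - <<'E'
from h import *
s0=read_state();print(s0['position'],s0['force'],s0['opening'])
R=np.array(s0['tcp_rot']);print(R.T@(np.array([.4725,-.228,.034])-s0['position'])/.025)
for n in("scene","top","wrist"):
    p,d=capture(n)
    np.save(f"pics/{n}10c.npy",p)
    if n!="wrist": p=cv2.resize(p[80:300,160:400],None,fx=3,fy=2.7) if n=="scene" else cv2.resize(p[120:320,170:410],None,fx=3,fy=3)
    cv2.imwrite(f"pics/{n}10.png",p[:,:,::-1])
np.savez("pics/w10s.npz",p=s0['position'],R=R)
E
```

```text
[ 0.4721678  -0.22738649  0.13745576] [ 0.6919901  -0.77583604 -0.56534985] 0.003889254841460658
[-0.01872956 -0.02172487  4.13822503]
```

View pics/wrist10.png

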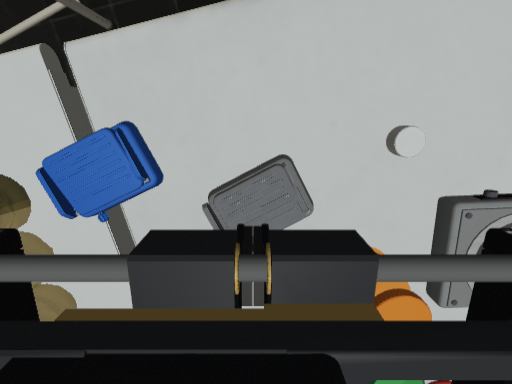

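View pics/scene10.png

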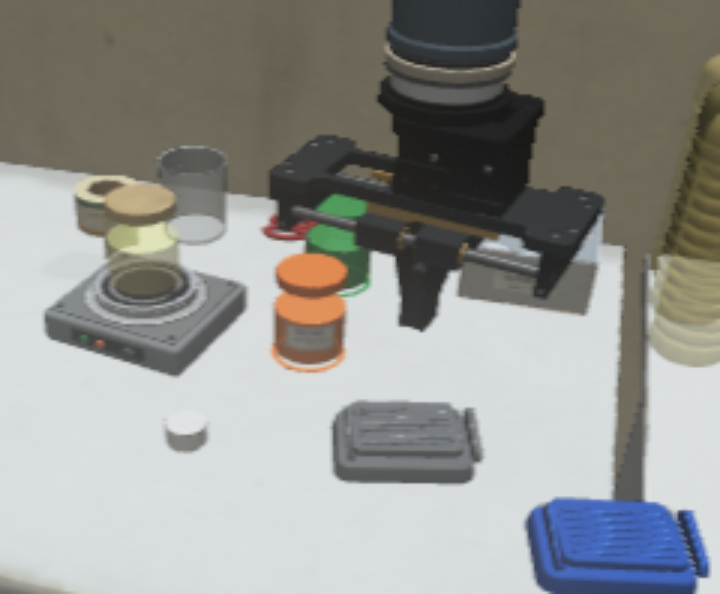

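Call:
arm_command(
  commands=[
    {"translation":[0,0,0.7],"dr":[0,0,0],"jaw":1},
    {"translation":[0,0,0.8],"dr":[0,0,0],"jaw":1},
    {"translation":[0,0,0.8],"dr":[0,0,0],"jaw":1},
    {"translation":[0,0,0.8],"dr":[0,0,0],"jaw":1},
    {"translation":[0,0,0.4],"dr":[0,0,0],"jaw":1},
    {"translation":[0,0,0],"dr":[0,0,0],"jaw":1},
    {"translation":[0,0,0],"dr":[0,0,0],"jaw":1},
  ],
)

```text
time_s: 17.47
position: [0.4721, -0.2278, 0.0502]
tcp_rot: [[-0.975, 0.221, 0.0], [0.221, 0.975, -0.0], [-0.0, -0.0, -1.0]]
force: [0.9, -0.4, 0.5]
opening: 0.007
```

Call:
arm_command(
  commands=[
    {"translation":[0,0,0.15],"dr":[0,0,0],"jaw":1},
    {"translation":[0,0,0.15],"dr":[0,0,0],"jaw":1},
    {"translation":[0,0,0.1],"dr":[0,0,0],"jaw":1},
    {"translation":[0,0,0],"dr":[0,0,0],"jaw":1},
    {"translation":[0,0,0],"dr":[0,0,0],"jaw":1},
  ],
)

```text
time_s: 17.88
position: [0.4719, -0.2277, 0.04]
tcp_rot: [[-0.975, 0.221, 0.0], [0.221, 0.975, -0.0], [-0.0, -0.0, -1.0]]
force: [-0.6, -0.2, 0.7]
opening: 0.006
```

Call:
arm_command(
  commands=[
    {"translation":[0,0,0.1],"dr":[0,0,0],"jaw":1},
    {"translation":[0,0,0.08],"dr":[0,0,0],"jaw":1},
    {"translation":[0,0,0],"dr":[0,0,0],"jaw":1},
    {"translation":[0,0,0],"dr":[0,0,0],"jaw":1},
  ],
)

```text
time_s: 18.22
position: [0.4717, -0.2276, 0.0351]
tcp_rot: [[-0.975, 0.221, -0.0], [0.221, 0.975, 0.0], [0.0, 0.0, -1.0]]
force: [0.6, -0.2, -0.9]
opening: 0.006
```

Call:
arm_command(
  commands=[
    {"translation":[0,0,0.06],"dr":[0,0,0],"jaw":1},
    {"translation":[0,0,0.06],"dr":[0,0,0],"jaw":1},
    {"translation":[0,0,0],"dr":[0,0,0],"jaw":1},
    {"translation":[0,0,0],"dr":[0,0,0],"jaw":1},
  ],
)

```text
time_s: 18.55
position: [0.4717, -0.2276, 0.0322]
tcp_rot: [[-0.975, 0.221, -0.0], [0.221, 0.975, 0.0], [0.0, 0.0, -1.0]]
force: [0.1, -0.3, 0.3]
opening: 0.005
```

```bash
python3 - <<'E'
from h import *
for n in("scene","top","wrist"):
    p,d=capture(n)
    if n!="wrist": p=cv2.resize(p[150:280,240:360],None,fx=4.5,fy=4.5) if n=="scene" else cv2.resize(p[200:300,270:370],None,fx=5,fy=5)
    cv2.imwrite(f"pics/{n}11.png",p[:,:,::-1])
    np.save(f"pics/{n}11.npy",d)
E
```

```text
(no output)
```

View pics/scene11.png

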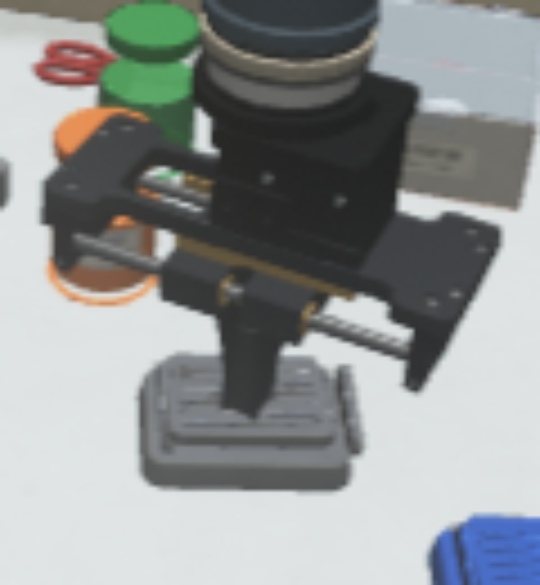

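View pics/wrist11.png

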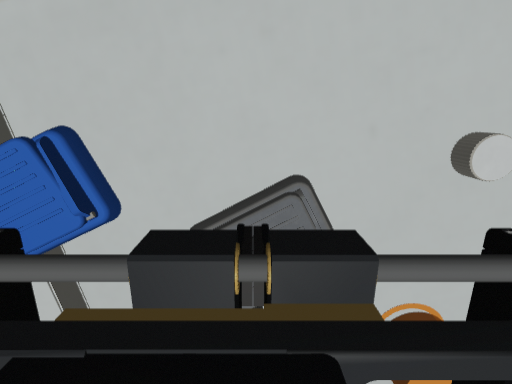

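Call:
arm_command(
  commands=[
    {"translation":[0,0,0.08],"dr":[0,0,0],"jaw":1},
    {"translation":[0,0,0.08],"dr":[0,0,0],"jaw":1},
    {"translation":[0,0,0],"dr":[0,0,0],"jaw":1},
    {"translation":[0,0,0],"dr":[0,0,0],"jaw":1},
  ],
)

```text
time_s: 19.03
position: [0.4717, -0.2276, 0.0281]
tcp_rot: [[-0.975, 0.221, -0.0], [0.221, 0.975, 0.0], [0.0, 0.0, -1.0]]
force: [-0.2, -0.2, -0.4]
opening: 0.005
```

```bash
python3 - <<'E'
from h import *
s0=read_state();print(s0['position'],s0['force'],s0['tau'])
p,d=capture("scene");X=cloud("scene",d)
cv2.imwrite("pics/s12.png",cv2.resize(p[200:270,260:330,::-1],None,fx=8,fy=8,interpolation=cv2.INTER_NEAREST))
for v in range(222,262,3): print(v,[X[v,u].round(3).tolist() for u in (278,288,294,298,304,312)])
p,d=capture("wrist")
cv2.imwrite("pics/w12.png",p[:,:,::-1])
E
```

```text
[ 0.47167684 -0.22755794  0.02810911] [-0.15155211 -0.15522744 -0.38275696] [-4.66352460e-03 -4.06892574e+01 -7.77072251e+00 -3.93694255e-02
  5.21965139e-02  8.23127448e-05]
222 [[0.573, -0.173, 0.001], [0.464, -0.213, 0.096], [0.435, -0.229, 0.123], [0.432, -0.237, 0.127], [0.43, -0.248, 0.131], [0.433, -0.263, 0.132]]
225 [[0.563, -0.176, -0.0], [0.567, -0.199, 0.002], [0.464, -0.226, 0.091], [0.432, -0.237, 0.12], [0.429, -0.249, 0.125], [0.43, -0.264, 0.128]]
228 [[0.547, -0.179, 0.004], [0.558, -0.201, 0.0], [0.465, -0.226, 0.083], [0.459, -0.235, 0.089], [0.569, -0.238, 0.001], [0.577, -0.257, -0.001]]
231 [[0.504, -0.187, 0.032], [0.51, -0.208, 0.033], [0.467, -0.227, 0.073], [0.46, -0.236, 0.081], [0.521, -0.243, 0.032], [0.531, -0.26, 0.028]]
234 [[0.494, -0.189, 0.032], [0.496, -0.211, 0.036], [0.465, -0.228, 0.067], [0.461, -0.236, 0.073], [0.506, -0.245, 0.036], [0.532, -0.261, 0.019]]
237 [[0.483, -0.191, 0.033], [0.487, -0.213, 0.035], [0.464, -0.228, 0.059], [0.462, -0.237, 0.063], [-0.112, -0.293, 0.57], [0.506, -0.263, 0.032]]
240 [[0.474, -0.193, 0.033], [0.478, -0
[... 428 characters left out ...]
23], [0.469, -0.218, 0.017], [0.472, -0.23, 0.018], [0.473, -0.239, 0.019], [0.479, -0.251, 0.017], [0.483, -0.268, 0.018]]
252 [[0.455, -0.198, 0.016], [0.462, -0.219, 0.015], [0.463, -0.232, 0.018], [0.467, -0.24, 0.017], [0.47, -0.253, 0.017], [0.474, -0.269, 0.018]]
255 [[0.452, -0.199, 0.01], [0.457, -0.22, 0.011], [0.461, -0.233, 0.011], [0.462, -0.241, 0.012], [0.465, -0.254, 0.013], [0.472, -0.27, 0.011]]
258 [[0.45, -0.2, 0.003], [0.455, -0.221, 0.004], [0.46, -0.234, 0.003], [0.463, -0.242, 0.003], [0.465, -0.255, 0.004], [0.47, -0.271, 0.004]]
261 [[0.444, -0.202, 0.0], [0.449, -0.223, 0.002], [0.453, -0.235, 0.001], [0.457, -0.243, 0.0], [0.46, -0.256, 0.0], [0.465, -0.273, 0.0]]
```

View pics/s12.png

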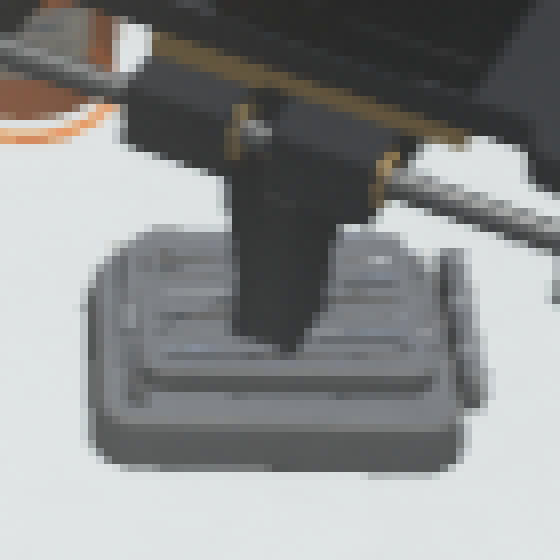

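Call:
arm_command(
  commands=[
    {"translation":[0,0,0.06],"dr":[0,0,0],"jaw":1},
    {"translation":[0,0,0.06],"dr":[0,0,0],"jaw":1},
    {"translation":[0,0,0],"dr":[0,0,0],"jaw":1},
    {"translation":[0,0,0],"dr":[0,0,0],"jaw":1},
  ],
)

```text
time_s: 19.47
position: [0.4717, -0.2276, 0.0252]
tcp_rot: [[-0.975, 0.221, -0.0], [0.221, 0.975, 0.0], [0.0, 0.0, -1.0]]
force: [-0.1, 1.0, -1.0]
opening: 0.006
```

```bash
python3 - <<'E'
from h import *
p,d=capture("scene");X=cloud("scene",d)
cv2.imwrite("pics/s13.png",cv2.resize(p[200:270,260:330,::-1],None,fx=8,fy=8,interpolation=cv2.INTER_NEAREST))
for v in range(234,250,1): print(v,[X[v,u].round(3).tolist() for u in (278,288,294,298,304)])
E
```

```text
234 [[0.492, -0.189, 0.034], [0.499, -0.21, 0.033], [0.466, -0.228, 0.066], [0.46, -0.236, 0.073], [0.506, -0.245, 0.036]]
235 [[0.489, -0.19, 0.034], [0.496, -0.211, 0.033], [0.463, -0.228, 0.065], [0.461, -0.236, 0.069], [-0.112, -0.293, 0.57]]
236 [[0.486, -0.191, 0.033], [0.488, -0.212, 0.037], [0.462, -0.228, 0.064], [0.46, -0.237, 0.068], [0.501, -0.246, 0.035]]
237 [[0.482, -0.191, 0.034], [0.489, -0.213, 0.034], [0.464, -0.228, 0.059], [0.461, -0.237, 0.064], [0.498, -0.247, 0.035]]
238 [[0.48, -0.192, 0.033], [0.486, -0.213, 0.034], [0.464, -0.229, 0.057], [0.466, -0.237, 0.057], [0.497, -0.247, 0.033]]
239 [[0.475, -0.193, 0.035], [0.479, -0.214, 0.037], [0.464, -0.229, 0.054], [0.467, -0.237, 0.053], [0.489, -0.248, 0.037]]
240 [[0.472, -0.194, 0.034], [0.478, -0.215, 0.035], [0.463, -0.229, 0.052], [0.465, -0.237, 0.053], [0.488, -0.248, 0.035]]
241 [[0.469, -0.194, 0.035], [0.471, -0.216, 0.038], [0.464, -0.229, 0.048], [0.467, -0.237, 0.048], [0.483, -0.249, 0.037]]
242 [[-0.112, -0.293, 0.57], [0.472, -0.216, 0.035], [0.464, -0.23, 0.045], [0.467, -0.238, 0.045], [0.48
[... 180 characters left out ...]
.217, 0.035], [0.47, -0.229, 0.035], [0.469, -0.238, 0.038], [0.474, -0.25, 0.036]]
245 [[0.456, -0.197, 0.035], [0.461, -0.218, 0.036], [0.464, -0.23, 0.037], [0.467, -0.238, 0.036], [0.47, -0.251, 0.037]]
246 [[0.455, -0.197, 0.033], [0.459, -0.218, 0.035], [0.462, -0.231, 0.036], [0.465, -0.239, 0.035], [0.47, -0.251, 0.034]]
247 [[0.456, -0.197, 0.029], [0.457, -0.219, 0.035], [0.461, -0.231, 0.034], [0.464, -0.239, 0.034], [0.467, -0.252, 0.034]]
248 [[0.458, -0.197, 0.025], [0.457, -0.219, 0.032], [0.461, -0.231, 0.031], [0.464, -0.239, 0.031], [0.466, -0.252, 0.032]]
249 [[0.455, -0.198, 0.024], [0.466, -0.218, 0.02], [0.47, -0.23, 0.02], [0.474, -0.239, 0.019], [0.48, -0.251, 0.017]]
```

View pics/s13.png

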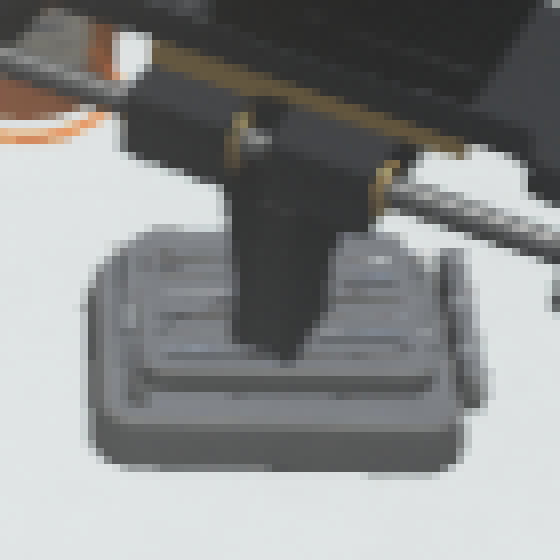

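Call:
arm_command(
  commands=[
    {"translation":[0,0,0.08],"dr":[0,0,0],"jaw":1},
    {"translation":[0,0,0.08],"dr":[0,0,0],"jaw":1},
    {"translation":[0,0,0],"dr":[0,0,0],"jaw":1},
    {"translation":[0,0,0],"dr":[0,0,0],"jaw":1},
  ],
)

```text
time_s: 19.85
position: [0.4719, -0.2277, 0.0213]
tcp_rot: [[-0.975, 0.221, 0.0], [0.221, 0.975, -0.0], [-0.0, -0.0, -1.0]]
force: [0.1, 0.5, 1.0]
opening: 0.005
```

Call:
arm_command(
  commands=[
    {"translation":[0,0,0.08],"dr":[0,0,0],"jaw":1},
    {"translation":[0,0,0],"dr":[0,0,0],"jaw":1},
    {"translation":[0,0,0],"dr":[0,0,0],"jaw":1},
  ],
)

```text
time_s: 20.1
position: [0.4717, -0.2278, 0.0195]
tcp_rot: [[-0.975, 0.221, -0.0], [0.221, 0.975, -0.0], [0.0, -0.0, -1.0]]
force: [-0.7, -1.3, 4.2]
opening: 0.003
```

Call:
arm_command(
  commands=[
    {"translation":[0,0,0.08],"dr":[0,0,0],"jaw":1},
    {"translation":[0,0,0.08],"dr":[0,0,0],"jaw":1},
    {"translation":[0,0,0.06],"dr":[0,0,0],"jaw":1},
    {"translation":[0,0,0],"dr":[0,0,0],"jaw":1},
    {"translation":[0,0,0],"dr":[0,0,0],"jaw":1},
  ],
)

```text
time_s: 20.52
position: [0.4712, -0.228, 0.0149]
tcp_rot: [[-0.975, 0.22, -0.001], [0.22, 0.975, -0.001], [0.001, -0.001, -1.0]]
force: [-4.0, -1.6, 13.7]
opening: 0.005
```

Call:
arm_command(
  commands=[
    {"translation":[0,0,0.06],"dr":[0,0,0],"jaw":1},
    {"translation":[0,0,0],"dr":[0,0,0],"jaw":1},
    {"translation":[0,0,0],"dr":[0,0,0],"jaw":1},
  ],
)

```text
time_s: 20.77
position: [0.4711, -0.228, 0.0143]
tcp_rot: [[-0.975, 0.22, -0.001], [0.22, 0.975, -0.001], [0.0, -0.001, -1.0]]
force: [-5.4, -1.0, 19.5]
opening: 0.004
```

Call:
arm_command(
  commands=[
    {"translation":[0,0,0.06],"dr":[0,0,0],"jaw":1},
    {"translation":[0,0,0],"dr":[0,0,0],"jaw":1},
    {"translation":[0,0,0],"dr":[0,0,0],"jaw":1},
    {"translation":[0,0,0],"dr":[0,0,0],"jaw":1},
  ],
)

```text
time_s: 21.1
position: [0.4711, -0.2281, 0.014]
tcp_rot: [[-0.975, 0.22, -0.0], [0.22, 0.975, -0.001], [-0.0, -0.001, -1.0]]
force: [-7.7, 1.4, 29.3]
opening: 0.008
```

```bash
python3 - <<'E'
from h import *
s=read_state();print(s['position'],s['force'],s['time_s'])
p,d=capture("scene");X=cloud("scene",d)
cv2.imwrite("pics/s14.png",cv2.resize(p[110:280,150:350,::-1],None,fx=3.5,fy=3.5,interpolation=cv2.INTER_CUBIC))
for v in range(231,250,3): print(v,[X[v,u].round(3).tolist() for u in (278,288,304)])
p,d=capture("top");hsv=cv2.cvtColor(p,cv2.COLOR_RGB2HSV);cv2.imwrite("pics/t14.png",p[:,:,::-1])
m=(hsv[...,1]>85)&(hsv[...,0]<24)&(hsv[...,0]>8);m[:,240:]=0;m[:185]=0;m[225:]=0;m[:,:190]=0
v,u=np.nonzero(m);print(len(u))
if len(u): print("jar lid",ray("top",u.mean(),v.mean(),.144))
E
```

```text
[ 0.47112687 -0.22805479  0.01399948] [-7.66070867  1.35487041 29.30309537] 21.1
231 [[0.505, -0.187, 0.031], [0.465, -0.214, 0.071], [0.428, -0.25, 0.111]]
234 [[0.495, -0.189, 0.031], [0.502, -0.21, 0.031], [0.512, -0.245, 0.031]]
237 [[0.483, -0.191, 0.033], [0.493, -0.212, 0.03], [0.502, -0.246, 0.031]]
240 [[0.475, -0.193, 0.031], [0.484, -0.214, 0.03], [0.493, -0.248, 0.031]]
243 [[0.467, -0.195, 0.031], [0.471, -0.216, 0.033], [0.485, -0.249, 0.029]]
246 [[0.457, -0.197, 0.031], [0.463, -0.218, 0.032], [0.473, -0.251, 0.031]]
249 [[0.454, -0.198, 0.026], [0.457, -0.219, 0.028], [0.467, -0.252, 0.028]]
452
jar lid [0.60343056 0.01883737 0.144     ]
```

View pics/s14.png

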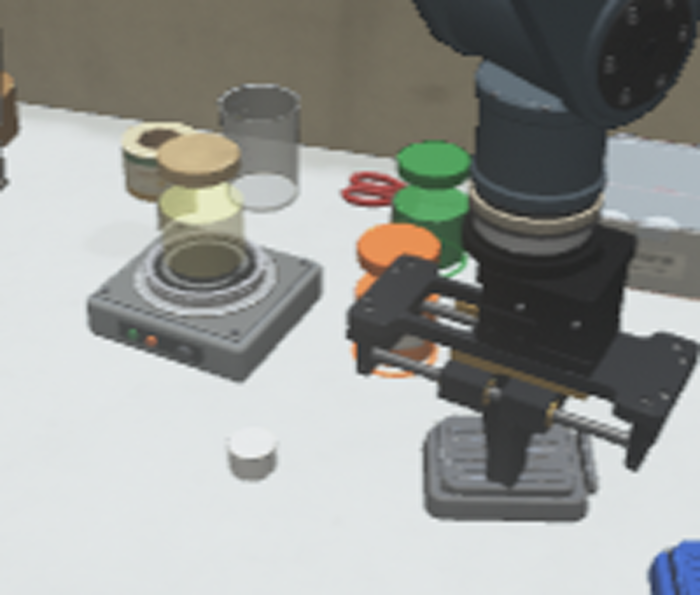

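View pics/t14.png

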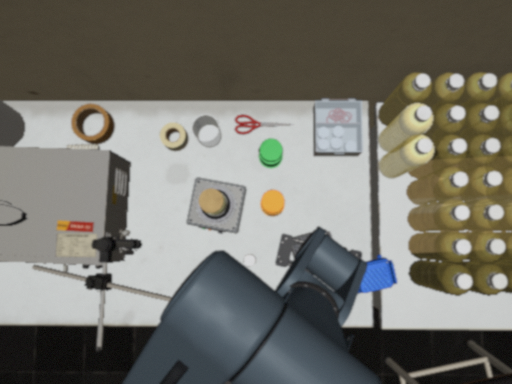

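```bash
python3 -c "
from h import *
print(hand_in()); s=read_state();print(s['force'],s['position'],s['time_s'])"
```

```text
the job is handed in; nothing more can be done
None
the job is handed in; nothing more can be done
```

I stood the jar in the tester plate, pressed it fully down to arm the tester, and let it come back up. I handed the job in at about 21 s with the closed fingers holding the grey pedal down. The hand-in gave no verdict.

**Arming the plate:** it went 10 mm down to its hard stop. I held it there for about 1.5 s at about 22 N, then eased it up and opened the jaws.

**Last checks before hand-in:**
- **Jar:** it stands free and upright in the raised plate. The top camera puts it about 1.5 mm from the plate centre.
- **Pedal:** the paddle is about 6 mm down at the press point and the fingers push with about 29 N. Extra push no longer moved it more than 0.3 mm.
- **Bystanders:** the label roll, the beaker and the cap look unmoved in the pictures. I did not measure this.

**One disagreement:** the fingertips met the paddle about 20 mm later than the stated 8 mm tip offset predicts. In the camera depth the closed fingertips sit about 16 mm behind the TCP, so I lowered onto the paddle by force reading instead.

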